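# Hold a spring clip open around a finds tray's label tab

### The job

Of the three spring clips on the table take the one whose jaws are as wide as the tab on top of the finds tray's label board. Squeeze its handles to spread it wide open, lift it, and hold it upright and gaping over the tab: mouth down, centred and square on the tab, the tab's edge well inside between the jaws but neither the tray nor the board touched, so that a colleague can slip a paper label in beside it. Finish while still holding the clip open there; do not put it down or let it close, and leave the other clips and the other loose things where they are.

Things in the scene. Friction and masses are not known exactly. Their poses are not given: they have to be found in the camera images.
- clip_mid: steel spring clip, jaws 60 mm wide (along its y) like the tab, standing on its closed jaws, 80 mm tall, 0.09 kg. Origin: middle of the mouth, at the underside; z up; x across, from handle plate to handle plate (half turn about z: same clip). Pivot barrel, 12 mm thick, 38 mm up. Rubber jaw pads 8 mm tall reach 12 mm out. Mouth 1 mm closed, 20 mm open
- clip_mid_grip (a point): middle between the 60 mm clip's two handle plates, 68 mm above its underside: squeeze them here along x. Plates 37 mm wide (y), 42 to 60 mm long upwards from the pivot, splayed: 47 mm over their tops closed, 22 mm over their then parallel outer faces fully open. 5 N starts to open it, 12 N reaches the stop
- clip_mid_a (a joint): how far each lever of the 60 mm clip is turned: 0 closed, 0.28 rad fully open (stop); both levers turn alike; at 0.20 rad the mouth gapes 15 mm
- clip_small: look-alike of clip_mid with jaws 40 mm wide (along y), same height, thickness and axes, origin at the centre of its underside; leave it
- clip_large: look-alike of clip_mid with jaws 84 mm wide (along y), same height, thickness and axes, origin at the centre of its underside; leave it
- tray: fixed grey open finds tray with flints in it, 160 mm (x) x 220 mm (y) x 60 mm high, origin at the centre of its underside. On its -x side stands the upright label board of stiff brown card, 5 mm thick along the tray's x: 170 mm wide (along y) up to 101 mm height, then the tab, 60 mm wide, up to 134 mm height. The flints stay below 85 mm.
- tab_top (a point): middle of the top edge of the label board's tab, 134 mm above the table; axes as the tray's: x through the board's 5 mm thickness, y along the tab's 60 mm width, z up
- flake0: flat loose flint flake, 70 x 50 x 22 mm; leave it alone. Origin on its underside.
- flake1: flat loose flint flake, 60 x 45 x 20 mm; leave it alone. Origin on its underside.
- flake2: loose flint, 85 x 60 x 40 mm; leave it alone. Origin on its underside.
- jar: small closed jar, 56 mm diameter, 75 mm tall; leave it alone. Origin on its underside.
- brush: hand brush lying on the table; leave it alone. Origin on its underside.
- calliper: steel calliper lying on the table, 150 x 50 x 9 mm; leave it alone. Origin on its underside.

How it is judged:
By the outcome, as a careful person would: the job done as asked, in the order asked, and still so for the second after the job is handed in, while the arm keeps its last pose, push and grip.
It also fails if it takes over 35 s, if anything falls off the work surface, if the arm or the gripper's body presses on something with over 40 N, if the wrist force passes 120 N, or if a joint passes its speed limit or range.

### The arm

A 6-joint arm with a two-finger parallel gripper is mounted at the origin on the work surface. World frame = base frame: x ahead of the robot, y to its left, z up, the work surface at z = 0. Lengths are in mm, angles in rad, forces in N, time in s.
With the tool pointing down it reaches from about 300 to 775 mm from the base axis. Payload 14.6 kg.
Tool frame: the origin (TCP) lies midway between the tips of the shut fingers; the grasp point (between the pads) lies 19 mm behind it; z points along the fingers, y is the direction in which the jaws open and shut (so a half turn about z gives the same grasp; the last joint's range is limited). The gripper opens to 94 mm and grips with 3 to 60 N. Pads are 16 mm wide; open, the fingers measure 119 mm over their backs; the gripper's body (75 mm by 177 mm) begins 78 mm behind the grasp point.
Start: joints at [1.273, 0.3, 1.521, -0, 1.321, -0.067], TCP at [125.814, 535.406, 171.446] pointing down, gripper open.
Joint ranges: [-3.03, 3.03], [-0.79, 2.21], [0.23, 2.52], [-1.04, 4.18], [0, 3.07], [-2.55, 2.55]. Speed limits (rad/s): [2.22, 2.22, 2.57, 3.14, 3.14, 3.14].

### API

Orientations are given as [roll, pitch, yaw] about the fixed x, y, z axes, in that order (R = Rz(yaw) Ry(pitch) Rx(roll)).
In Python, from cell import manip gives the robot as it stands.
- The arm moves only by the tool play_rows, never from a script. Its argument "commands" is a list of rows, each an object of numbers: "x", "y", "z": the shift along the tool's x, y, z in m; "wx", "wy", "wz": the turn, a rotation vector about the tool's x, y, z in degrees; "grip": the opening, from 0 (shut) to 1 (fully open). In form: [{"x": .., "y": .., "z": .., "wx": .., "wy": .., "wz": .., "grip": ..}, ...]. A call has 1 to 20 rows; each row shifts and turns the commanded pose from where the row before left it, along the tool's axes as they then stand; what a row does not reach is not made up. A row lasts 1/8 s, in which the tool goes at most 62.5 mm and 10.7 degrees, less where a joint would pass 70% of its speed; a pose out of reach is approached as far as the arm can. A call is refused whole if a number of a shift passes 0.0625 or a number of a turn 10.7, either way. A call with a gripper value outside its range is refused whole. The fingers move at their own pace and stop on an object; "squeeze" is the grip in N (left out, the last holds). Time passes only in rows, so rows that do not move let the fingers close. It gives the time, the measured TCP pose, the force and the opening at its end, in the units of the state.
- manip.read_state(): the state, without advancing time (a new reading comes with each control period).
- manip.camera(name): name is "scene" or "top"; returns (picture, depth): 400x640x3 uint8, red, green, blue; 400x640 float32, mm along the optical axis (not along the pixel's ray), 0 where there is no reading.
- manip.camera_info(name): a dict with "intrinsics" (3x3 intrinsics, pixels), "k1" (the pictures are not rectified: a ray, as slopes to the right and down, at radius r is drawn at 1 + k1 r^2 times it, then the intrinsics apply), "camera_from_world" (4x4, takes a point from world to camera coordinates). Camera axes: x right, y up, looking along -z (the intrinsics and any distortion apply to the point x, -y, -z); pixel columns grow to the right and rows downward; lengths in mm; the calibration is good to about 2 mm. A picture is of the moment at which its call begins. camera_info takes no time and is no camera call.
- manip.sign_off(): hands the job in, once; it reports no verdict.
The state is a dict: "clock": time; "joints": joint angles; "qd": joint speeds; "effort": joint torques, N m; "eef_pos": TCP position; "eef_rot": TCP orientation; "wrist_force": force on the tool from outside, world axes, zero at the start; "moment": the same for the moment, N m; "finger_gap": finger opening in mm.
Only numpy, scipy, OpenCV 4.12 (cv2) and the standard library are available. Lean on these libraries where they do the work, as an engineer would, in place of code of your own. Each camera call takes 0.05 s, during which the arm holds its last target.

## Working session

There is one attempt and no reset: what is moved stays moved. The work goes in short steps, Python scripts to look and compute and a tool call to move; the robot and the scene stay as the last step left them, time stands still between calls to the robot, and variables do not carry over. Pictures are saved under pics/ and viewed, and the job is handed in when it is done.

Besides the shell and the picture viewer there is one more tool, called after "Request:" as name([rows], argument=value, ...), one row to a line, values as JSON. play_rows: Moves the arm, as the interface text tells. Its arguments: {"type":"object","properties":{"commands":{"type":"array"},"squeeze":{"type":"number"}},"required":["commands"]}

```bash
ls; mkdir -p pics; python3 - <<'E'
from cell import manip
import cv2,numpy as np
print(manip.read_state())
for n in ("scene","top"):
    p,d=manip.camera(n); i=manip.camera_info(n); print(n,i)
    cv2.imwrite(f"pics/{n}0.png",p[:,:,::-1]); np.savez(f"pics/{n}0.npz",p=p,d=d)
E
```

```text
pics
{'clock': 0.0, 'joints': array([ 1.27341026e+00,  3.00688299e-01,  1.52239937e+00,  1.57315384e-04,
        1.32073135e+00, -6.65670689e-02]), 'qd': array([ 0.00028201,  0.00127427, -0.00134002, -0.00129423,  0.00205936,
       -0.00116668]), 'effort': array([-1.00500416e-01, -5.39576948e+01, -3.73153567e+01, -6.59123389e-02,
        7.89632642e-03, -1.84541391e-04]), 'eef_pos': array([125.56288325, 534.76467677, 170.42140986]), 'eef_rot': array([-3.13938135e+00, -3.00091161e-04,  2.91073423e+00]), 'wrist_force': array([ 0.08247168,  0.64094605, -0.46318983]), 'moment': array([-0.02944095,  0.00617713,  0.03353684]), 'finger_gap': 93.88884889325891}
scene {'intrinsics': array([[391.74244757,   0.        , 317.75374823],
       [  0.        , 391.74244757, 202.6735653 ],
       [  0.        ,   0.        ,   1.        ]]), 'k1': -0.083920828097004, 'camera_from_world': array([[-6.39472417e-01,  7.68799167e-01,  4.78219519e-03,
         3.68497563e+02],
       [-4.39495534e-01, -3.70653482e-01,  8.18205153e-01,
         1.26460650e+02],
       [ 6.30807977e-01,  5.21117873e-01,  5.74906478e-01,
        -1.18123623e+03],
       [ 0.00000000e+00,  0.00000000e+00,  0.00000000e+00,
         1.00000000e+00]])}
top {'intrinsics': array([[465.09394759,   0.        , 323.8719436 ],
       [  0.        , 465.09394759, 200.10048325],
       [  0.        ,   0.        ,   1.        ]]), 'k1': -0.019688881509625184, 'camera_from_world': array([[-1.32571167e-02, -9.99907382e-01, -3.07846787e-03,
        -1.97232119e+01],
       [ 9.98916317e-01, -1.33812193e-02,  4.45772936e-02,
        -5.35774383e+02],
       [-4.46143586e-02, -2.48416540e-03,  9.99001195e-01,
        -1.13273908e+03],
       [ 0.00000000e+00,  0.00000000e+00,  0.00000000e+00,
         1.00000000e+00]])}
```

View pics/scene0.png

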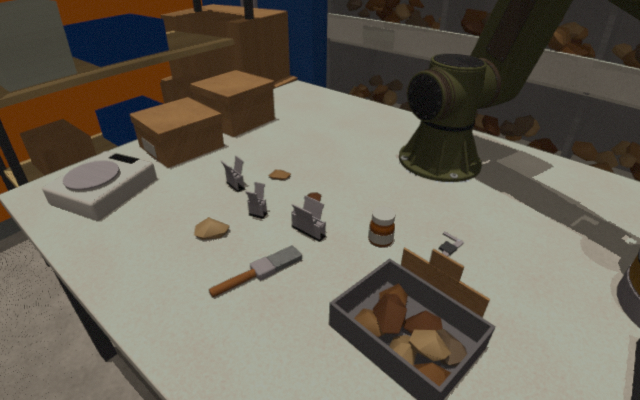

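View pics/top0.png

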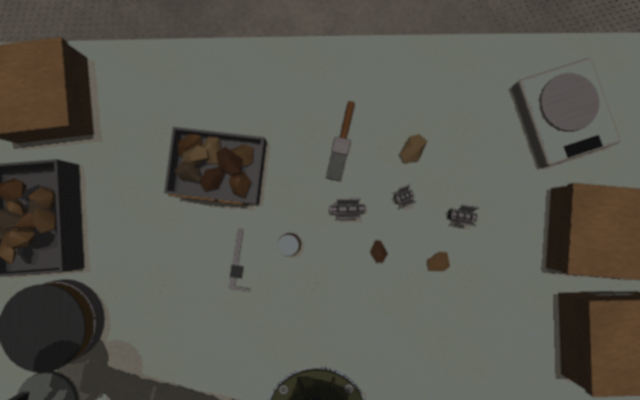

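The scene view shows three clips near (235,173), (257,205) and (310,217), with the tray and board at lower right. In the top view the clips are near (347,209), (403,197) and (463,215), and the tray is at (215,167). I'll zoom in on these.

```bash
cat > h.py <<'E'
import numpy as np,cv2
from cell import manip
def und(n,uv):
    i=manip.camera_info(n);K=i["intrinsics"]
    uv=np.atleast_2d(uv).astype(float)
    s=(uv-[K[0,2],K[1,2]])/[K[0,0],K[1,1]]
    o=s.copy()
    for _ in range(20): o=s/(1+i["k1"]*(o**2).sum(1,keepdims=True))
    return o
def ray(n,uv):
    T=manip.camera_info(n)["camera_from_world"];R=T[:3,:3];c=-R.T@T[:3,3]
    s=und(n,uv); d=np.c_[s[:,0],-s[:,1],-np.ones(len(s))]@R
    return c,d   # c + depth*d
def onz(n,uv,z):
    c,d=ray(n,uv); return c+d*((z-c[2])/d[:,2])[:,None]
def proj(n,P):
    i=manip.camera_info(n);K=i["intrinsics"];T=i["camera_from_world"]
    p=np.atleast_2d(P)@T[:3,:3].T+T[:3,3]; s=np.c_[p[:,0],-p[:,1]]/-p[:,2:]
    s=s*(1+i["k1"]*(s**2).sum(1,keepdims=True))
    return s*[K[0,0],K[1,1]]+[K[0,2],K[1,2]]
def cloud(n,d):
    v,u=np.mgrid[:400,:640]; c,r=ray(n,np.c_[u.ravel(),v.ravel()])
    return (c+r*d.ravel()[:,None]).reshape(400,640,3)
E
python3 - <<'E'
import numpy as np,cv2
from h import *
t=np.load("pics/top0.npz"); s=np.load("pics/scene0.npz")
a=t["p"][170:250,320:500,::-1]; b=s["p"][145:255,215:335,::-1]
cv2.imwrite("pics/tz.png",cv2.resize(a,None,fx=4.4,fy=4.4,interpolation=cv2.INTER_CUBIC))
cv2.imwrite("pics/sz.png",cv2.resize(b,None,fx=5,fy=5,interpolation=cv2.INTER_CUBIC))
cv2.imwrite("pics/tray.png",np.vstack([cv2.resize(s["p"][230:330,380:510,::-1],None,fx=4,fy=4),]))
cv2.imwrite("pics/tray2.png",cv2.resize(t["p"][115:215,155:285,::-1],None,fx=5,fy=5))
for n,z in(("top",t),("scene",s)):
    X=cloud(n,z["d"]); ok=z["d"]>0
    m=ok&(X[:,:,2]>12)&(abs(X[:,:,0]-520)<200)&(X[:,:,1]>-420)&(X[:,:,1]<420)&(X[:,:,2]<300)
    k,l,st,ce=cv2.connectedComponentsWithStats(m.astype(np.uint8))
    for j in range(1,k):
        if st[j,4]>20:
            P=X[l==j]; print(n,st[j],P.mean(0).round(),"min",P.min(0).round(),"max",P.max(0).round())
E
```

```text
top [325 125  26  57 783] [646. -64.  18.] min [582. -93.  12.] max [720. -30.  25.]
top [ 164  127  102   79 4869] [624. 239.  45.] min [524. 115.  12.] max [713. 352. 137.]
top [400 135  27  28 514] [ 658. -246.   24.] min [ 626. -281.   12.] max [ 694. -216.   41.]
top [394 184  23  23 288] [ 541. -219.   53.] min [ 516. -241.   13.] max [ 567. -198.   85.]
top [329 199  37  20 557] [513. -82.  54.] min [ 490. -125.   13.] max [535. -39.  84.]
top [448 205  31  22 436] [ 494. -360.   53.] min [ 468. -393.   12.] max [ 517. -329.   84.]
top [277 233  24  24 457] [431.  57.  68.] min [401.  32.  13.] max [456.  86.  82.]
top [372 244  14  16 120] [ 408. -159.   15.] min [ 389. -175.   12.] max [ 426. -143.   22.]
top [428 253  20  18 218] [ 381. -303.   16.] min [ 361. -326.   12.] max [ 402. -279.   24.]
scene [221 155  23  34 416] [ 492. -355.   48.] min [ 467. -393.   12.] max [ 518. -327.   83.]
scene [270 169  21   9 116] [ 384. -299.   16.] min [ 360. -327.   12.] max [ 403. -278.   24.]
scene [245 181  22  34 488] [ 543. -217.   49.] min [ 516. -242.   12.] max [ 567. -198.   83.]
scene [ 291  192   35   46 1007] [508. -83.  47.] min [ 389. -174.   12.] max [536. -39.  83.]
scene [368 206  27  39 854] [441.  66.  53.] min [404.  34.  12.] max [458.  88.  80.]
scene [194 217  36  21 504] [ 664. -242.   24.] min [ 623. -281.   12.] max [ 696. -214.   41.]
scene [239 245  63  37 889] [649. -61.  18.] min [583. -90.  12.] max [720. -30.  23.]
scene [  329   247   166   153 13840] [614. 242.  51.] min [524. 115.  12.] max [714. 353. 137.]
```

View pics/tz.png

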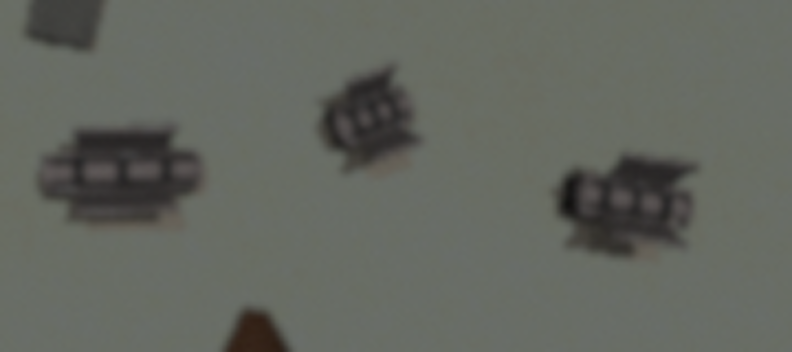

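View pics/sz.png

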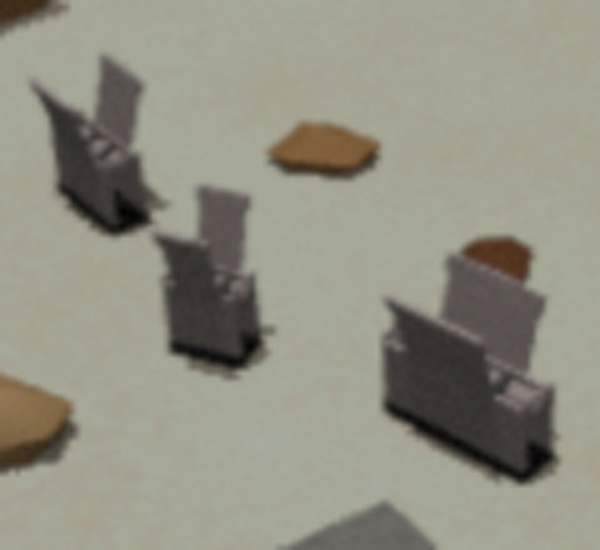

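View pics/tray.png

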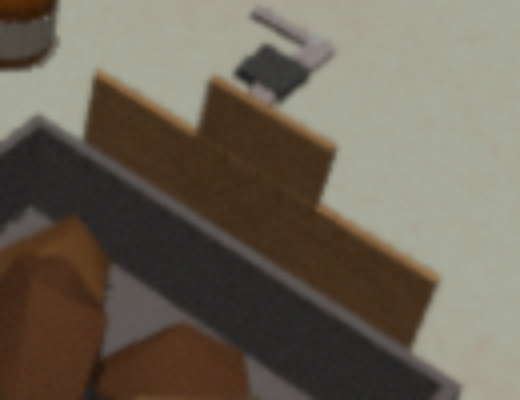

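View pics/tray2.png

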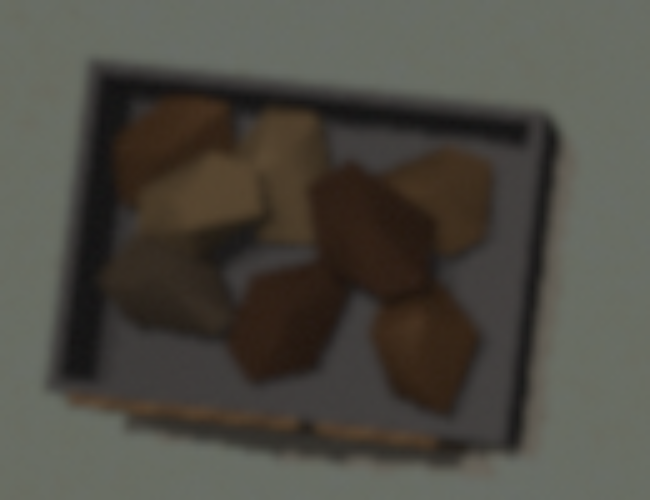

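The top zoom shows, left to right, a large, a small and a medium clip. The medium one is at about (463,215) in the top view and (235,173) in the scene view. Next I'll measure clip and tab poses from the depth.

```bash
python3 - <<'E'
import numpy as np,cv2
from h import *
def rect(P): 
    r=cv2.minAreaRect(P[:,:2].astype(np.float32)); return np.round(r[0],1),np.round(r[1],1),round(r[2],1)
for n in("top","scene"):
    z=np.load(f"pics/{n}0.npz"); X=cloud(n,z["d"]).reshape(-1,3)
    tbl=X[(abs(X[:,0]-450)<60)&(abs(X[:,1]+200)<80)&(X[:,2]<8)]; print(n,"table z",np.median(tbl[:,2]))
    for nm,c in(("mid",(494,-360)),("small",(541,-219)),("large",(511,-82))):
        P=X[(np.hypot(X[:,0]-c[0],X[:,1]-c[1])<60)&(X[:,2]>5)&(X[:,2]<100)]
        for lo,hi in((5,100),(5,45),(15,45),(25,50),(60,100),(72,100)):
            Q=P[(P[:,2]>lo)&(P[:,2]<hi)]
            print(n,nm,lo,hi,len(Q),rect(Q) if len(Q)>3 else "")
    Q=X[(abs(X[:,0]-530)<60)&(abs(X[:,1]-235)<130)&(X[:,2]>110)]
    print("tab",len(Q),rect(Q),Q.max(0),Q.min(0))
    B=X[(abs(X[:,0]-530)<60)&(abs(X[:,1]-235)<130)&(X[:,2]>92)]; print("board",rect(B))
E
```

```text
top table z 0.4146203627532259
top mid 5 100 496 (array([ 489.9, -353.7]), array([106.8,  93.6]), 75.9)
top mid 5 45 250 (array([ 489.9, -353.7]), array([106.8,  93.6]), 75.9)
top mid 15 45 187 (array([ 492.3, -361.5]), array([65.1, 22.2]), 80.4)
top mid 25 50 250 (array([ 492.8, -361.6]), array([65.1, 23.2]), 80.5)
top mid 60 100 131 (array([ 492.6, -361.5]), array([40.7, 46.4]), 80.5)
top mid 72 100 78 (array([ 492.6, -361.5]), array([40.7, 46.4]), 80.5)
top small 5 100 325 (array([ 542.5, -225.8]), array([95.1, 93.2]), 66.6)
top small 5 45 152 (array([ 542.5, -225.8]), array([95.1, 93.2]), 66.6)
top small 15 45 114 (array([ 541.2, -219.8]), array([22. , 43.8]), 17.8)
top small 25 50 170 (array([ 540.9, -220. ]), array([25.7, 44.2]), 21.0)
top small 60 100 87 (array([ 541.1, -219.7]), array([46.1, 28.5]), 19.7)
top small 72 100 59 (array([ 541.1, -219.7]), array([46.1, 28.5]), 19.7)
top large 5 100 610 (array([517.8, -78.5]), array([ 92.6, 102.8]), 29.6)
top large 5 45 282 (array([517.8, -78.5]), array([ 92.6, 102.8]), 29.6)
top large 15 45 227 (array([512.6, -82.1]), array([22.3, 
[... 1273 characters left out ...]
e small 72 100 82 (array([ 541.9, -219.8]), array([47.7, 30.6]), 17.6)
scene large 5 100 1050 (array([512. , -82.4]), array([47.9, 87.3]), 0.7)
scene large 5 45 525 (array([513.2, -81.9]), array([26.4, 86.4]), 1.1)
scene large 15 45 384 (array([513.5, -81.9]), array([25.7, 86.6]), 2.0)
scene large 25 50 349 (array([512.5, -82.4]), array([30. , 87.4]), 1.0)
scene large 60 100 323 (array([512., -83.]), array([47.9, 56.3]), 0.7)
scene large 72 100 165 (array([512., -83.]), array([47.9, 56.3]), 0.7)
tab 465 (array([538.5, 244.6]), array([60.5,  8.1]), 84.7) [545.08056466 274.54734298 136.75577028] [532.79066264 214.51939258 110.03254238]
board (array([537.8, 244.1]), array([169.9,  10. ]), 82.7)
```

```bash
cat >> h.py <<'E'
from scipy.spatial.transform import Rotation as Ro
def plan(way,yaws,ns,p=None,R=None,nd=3):
    s=manip.read_state()
    p=np.array(s["eef_pos"] if p is None else p,float); yaw=Ro.from_euler("xyz",s["eef_rot"]).as_euler("xyz")[2] if R is None else R
    yaw=np.degrees(yaw)%360
    rows=[]; p0,y0=p.copy(),yaw
    for w,yy,n in zip(way,yaws,ns):
        for k in range(1,n+1):
            t=p0+(np.array(w)-p0)*k/n; ty=y0+(yy-y0)*k/n
            a=np.radians(yaw); M=np.array([[np.cos(a),np.sin(a),0],[np.sin(a),-np.cos(a),0],[0,0,-1]])
            d=np.round(M.T@(t-p)/1000,nd); wz=round(-(ty-yaw),1)
            p=p+M@d*1000; yaw-=wz
            rows.append(dict(x=d[0],y=d[1],z=d[2],wz=wz))
        p0,y0=p.copy(),yaw
    import json; print(json.dumps([{k:float(v) for k,v in r.items()} for r in rows])); print(p,yaw)
E
python3 - <<'E'
from h import *
plan([(330,420,200),(510,60,200),(530,-200,190),(492,-361,140)],[150,115,90,80.5],[7,11,7,5],p=[125.814,535.406,171.446])
E
```

```text
[{"x": -0.032, "y": -0.009, "z": -0.004, "wz": 2.4}, {"x": -0.033, "y": -0.008, "z": -0.004, "wz": 2.4}, {"x": -0.033, "y": -0.007, "z": -0.004, "wz": 2.4}, {"x": -0.033, "y": -0.005, "z": -0.004, "wz": 2.4}, {"x": -0.033, "y": -0.004, "z": -0.004, "wz": 2.4}, {"x": -0.033, "y": -0.003, "z": -0.004, "wz": 2.4}, {"x": -0.034, "y": -0.001, "z": -0.005, "wz": 2.4}, {"x": -0.031, "y": -0.02, "z": 0.0, "wz": 3.2}, {"x": -0.031, "y": -0.019, "z": 0.0, "wz": 3.2}, {"x": -0.033, "y": -0.016, "z": 0.0, "wz": 3.1}, {"x": -0.033, "y": -0.015, "z": 0.0, "wz": 3.2}, {"x": -0.034, "y": -0.013, "z": 0.0, "wz": 3.2}, {"x": -0.035, "y": -0.011, "z": 0.0, "wz": 3.2}, {"x": -0.036, "y": -0.009, "z": 0.0, "wz": 3.2}, {"x": -0.036, "y": -0.007, "z": 0.0, "wz": 3.1}, {"x": -0.036, "y": -0.005, "z": 0.0, "wz": 3.2}, {"x": -0.036, "y": -0.003, "z": 0.0, "wz": 3.2}, {"x": -0.037, "y": -0.001, "z": 0.0, "wz": 3.2}, {"x": -0.035, "y": -0.013, "z": 0.001, "wz": 3.6}, {"x": -0.035, "y": -0.011, "z": 0.002, "wz": 3.5}, {"x": -0.037, "y": -0.009, "z": 0.001, "wz": 3.6}, {"x": -0.036, "y": -0.006, "z": 0.002, "wz": 3.6}, {"x": -0.037, "y": -0.004, "z": 0.001, "wz": 3.5}, {"x": -0.037, "y": -0.002, "z": 0.002, "wz": 3.6}, {"x": -0.038, "y": 0.001, "z": 0.001, "wz": 3.6}, {"x": -0.032, "y": -0.008, "z": 0.01, "wz": 1.9}, {"x": -0.033, "y": -0.006, "z": 0.01, "wz": 1.9}, {"x": -0.032, "y": -0.006, "z": 0.01, "wz": 1.9}, {"x": -0.033, "y": -0.004, "z": 0.01, "wz": 1.9}, {"x": -0.033, "y": -0.004, "z": 0.01, "wz": 1.9}]
[ 491.64003685 -361.18414458  140.446     ] 80.47301113472764
```

Request:
play_rows([
  {"x":-0.032,"y":-0.009,"z":-0.004,"wz":2.4,"grip":1},
  {"x":-0.033,"y":-0.008,"z":-0.004,"wz":2.4,"grip":1},
  {"x":-0.033,"y":-0.007,"z":-0.004,"wz":2.4,"grip":1},
  {"x":-0.033,"y":-0.005,"z":-0.004,"wz":2.4,"grip":1},
  {"x":-0.033,"y":-0.004,"z":-0.004,"wz":2.4,"grip":1},
  {"x":-0.033,"y":-0.003,"z":-0.004,"wz":2.4,"grip":1},
  {"x":-0.034,"y":-0.001,"z":-0.005,"wz":2.4,"grip":1},
  {"x":-0.031,"y":-0.02,"z":0.0,"wz":3.2,"grip":1},
  {"x":-0.031,"y":-0.019,"z":0.0,"wz":3.2,"grip":1},
  {"x":-0.033,"y":-0.016,"z":0.0,"wz":3.1,"grip":1},
  {"x":-0.033,"y":-0.015,"z":0.0,"wz":3.2,"grip":1},
  {"x":-0.034,"y":-0.013,"z":0.0,"wz":3.2,"grip":1},
  {"x":-0.035,"y":-0.011,"z":0.0,"wz":3.2,"grip":1},
  {"x":-0.036,"y":-0.009,"z":0.0,"wz":3.2,"grip":1},
  {"x":-0.036,"y":-0.007,"z":0.0,"wz":3.1,"grip":1},
  {"x":-0.036,"y":-0.005,"z":0.0,"wz":3.2,"grip":1},
  {"x":-0.036,"y":-0.003,"z":0.0,"wz":3.2,"grip":1},
  {"x":-0.037,"y":-0.001,"z":0.0,"wz":3.2,"grip":1},
])

```text
$.commands[0]: bad value
```

Request:
play_rows([
  {"x":-0.035,"y":-0.013,"z":0.001,"wz":3.6,"grip":1},
  {"x":-0.035,"y":-0.011,"z":0.002,"wz":3.5,"grip":1},
  {"x":-0.037,"y":-0.009,"z":0.001,"wz":3.6,"grip":1},
  {"x":-0.036,"y":-0.006,"z":0.002,"wz":3.6,"grip":1},
  {"x":-0.037,"y":-0.004,"z":0.001,"wz":3.5,"grip":1},
  {"x":-0.037,"y":-0.002,"z":0.002,"wz":3.6,"grip":1},
  {"x":-0.038,"y":0.001,"z":0.001,"wz":3.6,"grip":1},
  {"x":-0.032,"y":-0.008,"z":0.01,"wz":1.9,"grip":1},
  {"x":-0.033,"y":-0.006,"z":0.01,"wz":1.9,"grip":1},
  {"x":-0.032,"y":-0.006,"z":0.01,"wz":1.9,"grip":1},
  {"x":-0.033,"y":-0.004,"z":0.01,"wz":1.9,"grip":1},
  {"x":-0.033,"y":-0.004,"z":0.01,"wz":1.9,"grip":1},
  {"grip":1},
  {"grip":1},
])

```text
$.commands[0]: bad value
```

```bash
python3 - <<'E'
from h import *
s=manip.read_state(); print(s["clock"],s["eef_pos"],np.degrees(s["eef_rot"]),s["joints"],s["wrist_force"])
p,d=manip.camera("scene"); cv2.imwrite("pics/s1.png",cv2.resize(p[80:260,160:400,::-1],None,fx=3,fy=3))
p,d=manip.camera("top"); cv2.imwrite("pics/t1.png",cv2.resize(p[130:300,380:560,::-1],None,fx=3,fy=3))
E
```

```text
0.1 [125.56163252 534.78329158 170.44342751] [-1.79876302e+02 -1.82918570e-02  1.66773011e+02] [ 1.27340984e+00  3.00674977e-01  1.52236453e+00  1.80631702e-04
  1.32072854e+00 -6.65772161e-02] [-0.00425252 -0.67353374 -0.07088983]
```

View pics/s1.png

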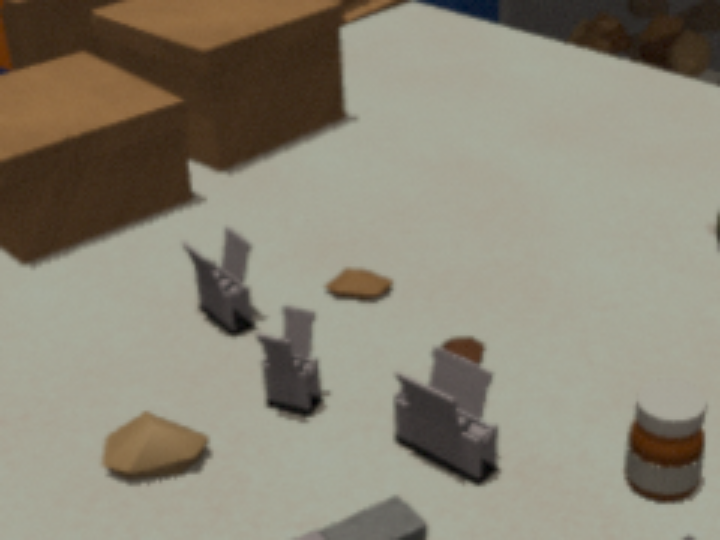

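View pics/t1.png

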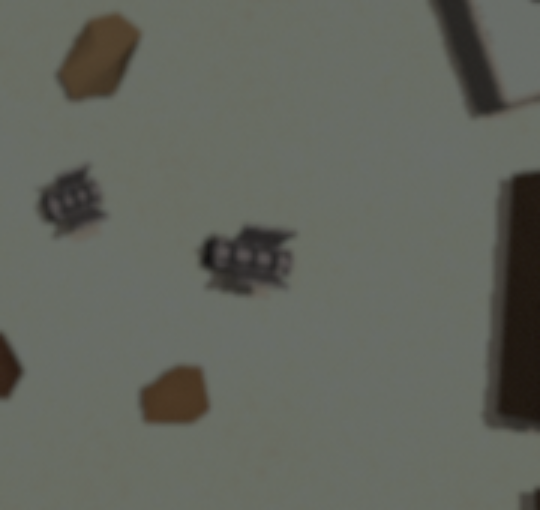

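Both move calls were refused, and the pictures and state confirm nothing moved. A row probably needs all seven fields, so I'll test with a single still row.

Request:
play_rows([
  {"x":-0.032,"y":-0.009,"z":-0.004,"wx":0,"wy":0,"wz":2.4,"grip":1},
])

```text
clock: 0.32
eef_pos: [154.2, 519.5, 175.1]
eef_rot: [-3.141, -0.0, 2.871]
wrist_force: [1.3, -0.2, 0.1]
finger_gap: 94.6
```

A full-key row is accepted. I sent the first planned row rather than a still one, so I'll carry on from there.

Request:
play_rows([
  {"x":-0.033,"y":-0.008,"z":-0.004,"wx":0,"wy":0,"wz":2.4,"grip":1},
  {"x":-0.033,"y":-0.007,"z":-0.004,"wx":0,"wy":0,"wz":2.4,"grip":1},
  {"x":-0.033,"y":-0.005,"z":-0.004,"wx":0,"wy":0,"wz":2.4,"grip":1},
  {"x":-0.033,"y":-0.004,"z":-0.004,"wx":0,"wy":0,"wz":2.4,"grip":1},
  {"x":-0.033,"y":-0.003,"z":-0.004,"wx":0,"wy":0,"wz":2.4,"grip":1},
  {"x":-0.034,"y":-0.001,"z":-0.005,"wx":0,"wy":0,"wz":2.4,"grip":1},
  {"x":-0.031,"y":-0.02,"z":0.0,"wx":0,"wy":0,"wz":3.2,"grip":1},
  {"x":-0.031,"y":-0.019,"z":0.0,"wx":0,"wy":0,"wz":3.2,"grip":1},
  {"x":-0.033,"y":-0.016,"z":0.0,"wx":0,"wy":0,"wz":3.1,"grip":1},
  {"x":-0.033,"y":-0.015,"z":0.0,"wx":0,"wy":0,"wz":3.2,"grip":1},
  {"x":-0.034,"y":-0.013,"z":0.0,"wx":0,"wy":0,"wz":3.2,"grip":1},
  {"x":-0.035,"y":-0.011,"z":0.0,"wx":0,"wy":0,"wz":3.2,"grip":1},
  {"x":-0.036,"y":-0.009,"z":0.0,"wx":0,"wy":0,"wz":3.2,"grip":1},
  {"x":-0.036,"y":-0.007,"z":0.0,"wx":0,"wy":0,"wz":3.1,"grip":1},
  {"x":-0.036,"y":-0.005,"z":0.0,"wx":0,"wy":0,"wz":3.2,"grip":1},
  {"x":-0.036,"y":-0.003,"z":0.0,"wx":0,"wy":0,"wz":3.2,"grip":1},
  {"x":-0.037,"y":-0.001,"z":0.0,"wx":0,"wy":0,"wz":3.2,"grip":1},
])

```text
clock: 2.45
eef_pos: [510.9, 58.7, 200.8]
eef_rot: [3.141, 0.0, 2.005]
wrist_force: [-0.5, 0.4, 0.7]
finger_gap: 94.0
```

Request:
play_rows([
  {"x":-0.035,"y":-0.013,"z":0.001,"wx":0,"wy":0,"wz":3.6,"grip":1},
  {"x":-0.035,"y":-0.011,"z":0.002,"wx":0,"wy":0,"wz":3.5,"grip":1},
  {"x":-0.037,"y":-0.009,"z":0.001,"wx":0,"wy":0,"wz":3.6,"grip":1},
  {"x":-0.036,"y":-0.006,"z":0.002,"wx":0,"wy":0,"wz":3.6,"grip":1},
  {"x":-0.037,"y":-0.004,"z":0.001,"wx":0,"wy":0,"wz":3.5,"grip":1},
  {"x":-0.037,"y":-0.002,"z":0.002,"wx":0,"wy":0,"wz":3.6,"grip":1},
  {"x":-0.038,"y":0.001,"z":0.001,"wx":0,"wy":0,"wz":3.6,"grip":1},
  {"x":-0.032,"y":-0.008,"z":0.01,"wx":0,"wy":0,"wz":1.9,"grip":1},
  {"x":-0.033,"y":-0.006,"z":0.01,"wx":0,"wy":0,"wz":1.9,"grip":1},
  {"x":-0.032,"y":-0.006,"z":0.01,"wx":0,"wy":0,"wz":1.9,"grip":1},
  {"x":-0.033,"y":-0.004,"z":0.01,"wx":0,"wy":0,"wz":1.9,"grip":1},
  {"x":-0.033,"y":-0.004,"z":0.01,"wx":0,"wy":0,"wz":1.9,"grip":1},
  {"x":0,"y":0,"z":0,"wx":0,"wy":0,"wz":0,"grip":1},
  {"x":0,"y":0,"z":0,"wx":0,"wy":0,"wz":0,"grip":1},
])

```text
clock: 4.2
eef_pos: [492.0, -360.7, 140.8]
eef_rot: [3.141, 0.0, 1.405]
wrist_force: [-0.3, 0.3, 0.1]
finger_gap: 94.0
```

```bash
python3 - <<'E'
from h import *
s=manip.read_state(); print(s["clock"],s["eef_pos"],np.degrees(s["eef_rot"]),s["joints"],s["wrist_force"])
p,d=manip.camera("scene"); cv2.imwrite("pics/s2.png",cv2.resize(p[60:240,140:340,::-1],None,fx=3,fy=3))
E
```

```text
4.2 [ 492.01287072 -360.74832263  140.78268335] [1.79978347e+02 6.61483542e-03 8.05060941e+01] [-6.92739914e-01  4.57988923e-01  1.37683194e+00  9.35510383e-05
  1.30638709e+00 -5.27064450e-01] [-0.28256542  0.26683742  0.05939739]
```

View pics/s2.png

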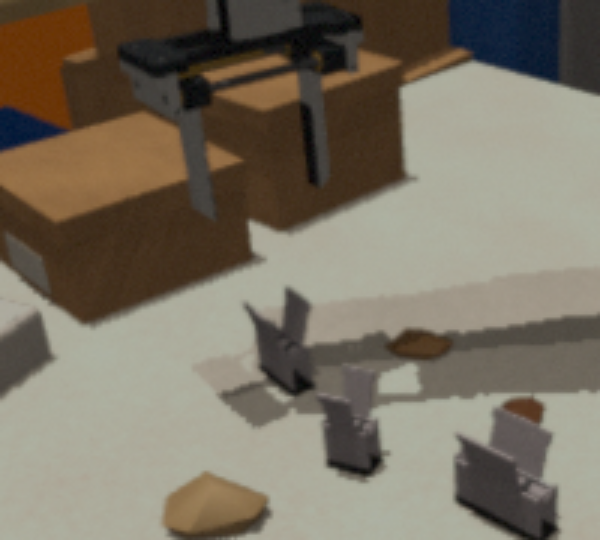

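Gripper fingers at about (200,215) and (315,185) in the crop straddle the clip at (280,340), lined up with it. I'll descend 92 mm.

Request:
play_rows([
  {"x":0,"y":0,"z":0.02,"wx":0,"wy":0,"wz":0,"grip":1},
  {"x":0,"y":0,"z":0.02,"wx":0,"wy":0,"wz":0,"grip":1},
  {"x":0,"y":0,"z":0.02,"wx":0,"wy":0,"wz":0,"grip":1},
  {"x":0,"y":0,"z":0.02,"wx":0,"wy":0,"wz":0,"grip":1},
  {"x":0,"y":0,"z":0.012,"wx":0,"wy":0,"wz":0,"grip":1},
  {"x":0,"y":0,"z":0,"wx":0,"wy":0,"wz":0,"grip":1},
  {"x":0,"y":0,"z":0,"wx":0,"wy":0,"wz":0,"grip":1},
])

```text
clock: 5.12
eef_pos: [492.2, -361.3, 49.4]
eef_rot: [3.14, 0.001, 1.405]
wrist_force: [0.2, -0.1, 0.7]
finger_gap: 93.9
```

```bash
python3 - <<'E'
from h import *
s=manip.read_state(); print(s["clock"],s["eef_pos"],np.degrees(s["eef_rot"]),s["wrist_force"])
p,d=manip.camera("scene"); cv2.imwrite("pics/s3.png",cv2.resize(p[100:220,180:300,::-1],None,fx=5,fy=5))
E
```

```text
5.125 [ 492.17619235 -361.27351225   49.38816542] [1.79935376e+02 3.82462769e-02 8.04973488e+01] [ 0.22129778 -0.12951596  0.70164449]
```

View pics/s3.png

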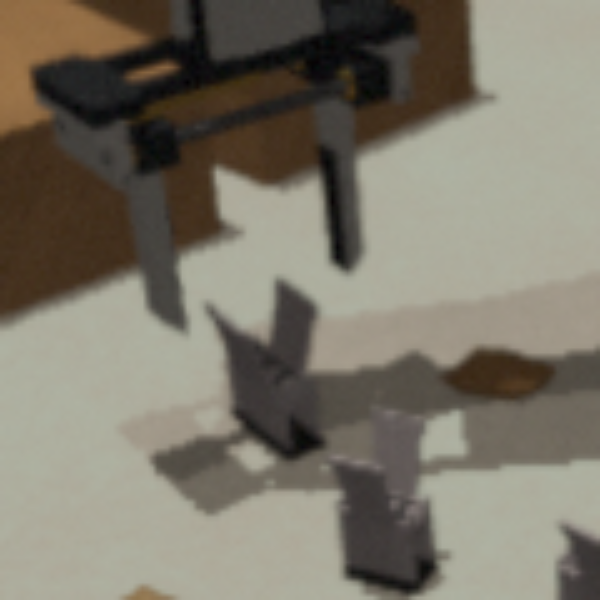

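The fingertips at crop (175,325) and (345,265) look higher than z=49 should put them. I'll check that against projection and depth before squeezing.

```bash
python3 - <<'E'
from h import *
s=manip.read_state(); p0=s["eef_pos"]; print(s["clock"],p0)
R=Ro.from_euler("xyz",s["eef_rot"]).as_matrix()
for n in("scene","top"):
    p,d=manip.camera(n); X=cloud(n,d)
    tips=[p0+R@[0,o,0] for o in(-47,47,-59,59)]
    uv=proj(n,tips); print(n,uv.round(1), "clip",proj(n,[(492,-361,0),(492,-361,68)]).round(1))
    if n=="scene": x0,y0,f,sh=180,100,5,(120,120)
    else: x0,y0,f,sh=410,160,5,(110,110)
    im=cv2.resize(p[y0:y0+sh[0],x0:x0+sh[1],::-1],None,fx=f,fy=f)
    for u in uv: cv2.circle(im,tuple(int(v) for v in ((u-[x0,y0]+.5)*f)),4,(0,0,255),1)
    cv2.imwrite(f"pics/{n[0]}4.png",im)
    if n=="scene":
        for (u,v) in ((213,160),(214,163),(248,150),(246,140)): print((u,v),X[v,u].round(1))
print(manip.read_state()["eef_pos"])
E
```

```text
5.175 [ 492.16284002 -361.35177356   49.44910513]
scene [[248.2 165. ]
 [217.3 176.7]
 [251.9 163.5]
 [213.1 178.3]] clip [[235.3 186.4]
 [232.4 164.6]]
(213, 160) [ 548.2 -361.4  105.4]
(214, 163) [ 545.4 -363.4   94.9]
(248, 150) [ 444.4 -349.3   95.6]
(246, 140) [ 445.5 -351.9  124.2]
top [[461.9 235.3]
 [467.4 196.2]
 [461.2 240.3]
 [468.1 191.2]] clip [[458.6 216. ]
 [466.9 215.7]]
[ 491.96718397 -361.34180849   49.18191502]
```

View pics/s4.png

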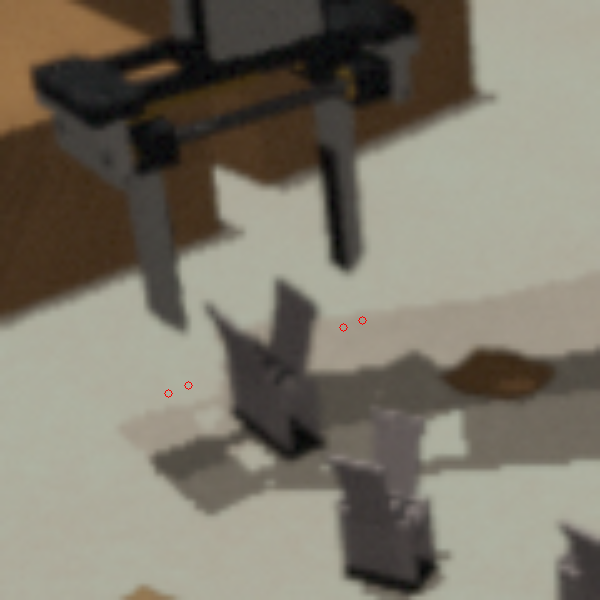

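View pics/t4.png

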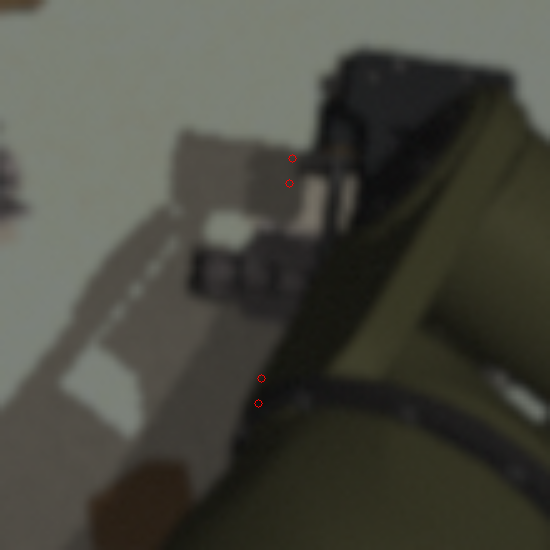

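```bash
python3 - <<'E'
from h import *
p,d=manip.camera("scene"); X=cloud("scene",d)
np.savez("pics/s5.npz",p=p,d=d)
print("left finger column");
for v in range(104,172,3): print(v,[tuple(X[v,u].round().astype(int)) for u in (207,210,213,215)])
print("right")
for v in range(106,160,4): print(v,[tuple(X[v,u].round().astype(int)) for u in (246,249,251)])
# links of the arm: highest point etc
print(manip.read_state()["joints"])
E
```

```text
left finger column
104 [(np.int64(295), np.int64(-728), np.int64(87)), (np.int64(296), np.int64(-708), np.int64(92)), (np.int64(300), np.int64(-685), np.int64(99)), (np.int64(505), np.int64(-381), np.int64(233))]
107 [(np.int64(356), np.int64(-638), np.int64(117)), (np.int64(299), np.int64(-706), np.int64(83)), (np.int64(506), np.int64(-389), np.int64(224)), (np.int64(507), np.int64(-380), np.int64(226))]
110 [(np.int64(529), np.int64(-382), np.int64(225)), (np.int64(520), np.int64(-382), np.int64(222)), (np.int64(512), np.int64(-382), np.int64(219)), (np.int64(513), np.int64(-373), np.int64(222))]
113 [(np.int64(529), np.int64(-385), np.int64(217)), (np.int64(383), np.int64(-588), np.int64(118)), (np.int64(375), np.int64(-583), np.int64(117)), (np.int64(371), np.int64(-578), np.int64(117))]
116 [(np.int64(552), np.int64(-351), np.int64(225)), (np.int64(547), np.int64(-347), np.int64(225)), (np.int64(539), np.int64(-347), np.int64(222)), (np.int64(533), np.int64(-347), np.int64(220))]
119 [(np.int64(561), np.int64(-340), np.int64(224)), (np.int64(547), np.int64(-348), np.int64(217)),
[... 4876 characters left out ...]
42), np.int64(119))]
146 [(np.int64(443), np.int64(-358), np.int64(104)), (np.int64(443), np.int64(-345), np.int64(108)), (np.int64(438), np.int64(-344), np.int64(106))]
150 [(np.int64(441), np.int64(-361), np.int64(90)), (np.int64(443), np.int64(-346), np.int64(96)), (np.int64(438), np.int64(-345), np.int64(94))]
154 [(np.int64(353), np.int64(-473), np.int64(4)), (np.int64(344), np.int64(-470), np.int64(2)), (np.int64(340), np.int64(-465), np.int64(2))]
158 [(np.int64(367), np.int64(-458), np.int64(2)), (np.int64(362), np.int64(-450), np.int64(2)), (np.int64(358), np.int64(-446), np.int64(2))]
[-6.93537433e-01  5.51423659e-01  1.46254545e+00  4.62076334e-05
  1.12674328e+00 -5.27318953e-01]
```

The depth puts the fingertips at z≈88 although the state says 49. In x and y the two agree. I'll check whether the hover picture showed the same offset, meaning it is constant.

```bash
python3 - <<'E'
from h import *
# tip pixels, front lower corner of left finger; depth plane: use known front corner point xy
def z_at(uv,xy):
    c,d=ray("scene",[uv]); d=d[0]; t=((np.array(xy)-c[:2])@d[:2])/(d[:2]@d[:2]); q=c+t*d; return q.round(1)
for nm,L,Rr in(("s2 (140.8)",(140+212/3,60+218/3),(140+320/3,60+186/3)),("s4 (49.4)",(180+184/5,100+328/5),(180+348/5,100+270/5))):
    print(nm,z_at(L,(540,-362)),z_at(Rr,(440,-345)))
E
```

```text
s2 (140.8) [ 541.4 -362.9  176.3] [ 441.7 -346.4  174.7]
s4 (49.4) [ 539.6 -361.7   85.5] [ 442.4 -347.    83.7]
```

The offset is constant: the open fingertips sit about 35 mm above the reported TCP. It could be a fixed tool offset, or the fingers may extend as they shut. To find out, I'll rise and partly close in free air.

Request:
play_rows([
  {"x":0,"y":0,"z":-0.03,"wx":0,"wy":0,"wz":0,"grip":1},
  {"x":0,"y":0,"z":-0.03,"wx":0,"wy":0,"wz":0,"grip":0.5},
  {"x":0,"y":0,"z":0,"wx":0,"wy":0,"wz":0,"grip":0.25},
  {"x":0,"y":0,"z":0,"wx":0,"wy":0,"wz":0,"grip":0.25},
  {"x":0,"y":0,"z":0,"wx":0,"wy":0,"wz":0,"grip":0.25},
  {"x":0,"y":0,"z":0,"wx":0,"wy":0,"wz":0,"grip":0.25},
])

```text
clock: 6.08
eef_pos: [491.5, -361.0, 107.7]
eef_rot: [-3.141, -0.001, 1.405]
wrist_force: [-0.7, 0.4, -0.3]
finger_gap: 47.5
```

```bash
python3 - <<'E'
from h import *
s=manip.read_state(); print(s["clock"],s["eef_pos"],s["finger_gap"])
p,d=manip.camera("scene"); np.savez("pics/s6.npz",p=p,d=d)
cv2.imwrite("pics/s6.png",cv2.resize(p[80:200,180:300,::-1],None,fx=5,fy=5))
X=cloud("scene",d)
m=(np.hypot(X[:,:,0]-492,X[:,:,1]+361)<75)&(X[:,:,2]>90)&(d>0)
Q=X[m]; print(np.sort(Q[:,2])[:15].round(1))
for lo in range(100,260,10):
    q=Q[(Q[:,2]>=lo)&(Q[:,2]<lo+10)]
    if len(q): print(lo,len(q),q.min(0).round(),q.max(0).round())
E
```

```text
6.075 [ 491.47276224 -360.99656925  107.71450407] 47.54968192419623
[141.7 143.1 143.1 143.2 143.7 144.9 145.  145.1 145.2 145.8 145.9 146.1
 146.5 146.6 146.9]
140 28 [ 457. -364.  142.] [ 523. -345.  150.]
150 51 [ 458. -378.  150.] [ 529. -344.  160.]
160 60 [ 458. -373.  160.] [ 529. -345.  170.]
170 55 [ 458. -377.  170.] [ 528. -345.  180.]
180 64 [ 458. -377.  180.] [ 529. -344.  190.]
190 58 [ 457. -374.  190.] [ 529. -345.  200.]
200 63 [ 457. -378.  200.] [ 529. -344.  210.]
210 67 [ 457. -377.  210.] [ 529. -345.  220.]
220 60 [ 456. -375.  220.] [ 530. -345.  230.]
230 45 [ 459. -371.  230.] [ 538. -343.  240.]
240 79 [ 419. -393.  240.] [ 543. -321.  250.]
250 274 [ 417. -385.  250.] [ 563. -320.  260.]
```

View pics/s6.png

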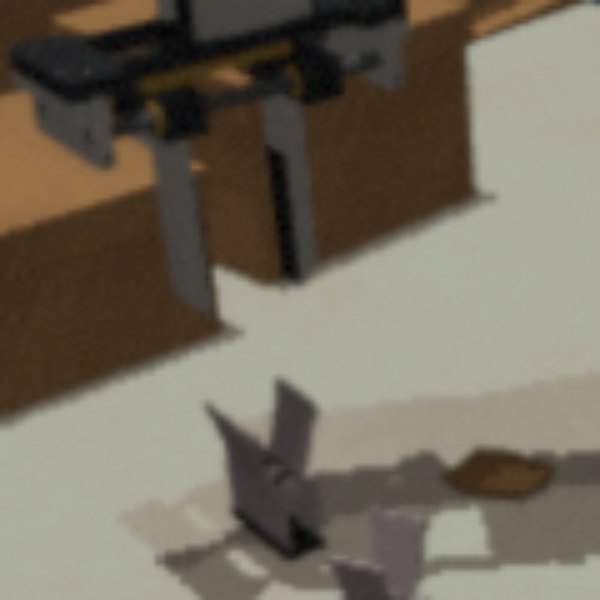

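Closed to 47.5 mm, the fingers at crop (210,310) and (290,280) still end at z≈142 with the TCP reported at 107.7. So it is a fixed offset of about 35 mm in z, with x and y correct. I'll trust the camera: tips at a true z of 49 means a reported z of about 14, which leaves table clearance whichever reading is right.

Request:
play_rows([
  {"x":0,"y":0,"z":0,"wx":0,"wy":0,"wz":0,"grip":1},
  {"x":0,"y":0,"z":0.005,"wx":0,"wy":0,"wz":0,"grip":1},
  {"x":0,"y":0,"z":0.01,"wx":0,"wy":0,"wz":0,"grip":1},
  {"x":0,"y":0,"z":0.015,"wx":0,"wy":0,"wz":0,"grip":1},
  {"x":0,"y":0,"z":0.015,"wx":0,"wy":0,"wz":0,"grip":1},
  {"x":0,"y":0,"z":0.015,"wx":0,"wy":0,"wz":0,"grip":1},
  {"x":0,"y":0,"z":0.015,"wx":0,"wy":0,"wz":0,"grip":1},
  {"x":0,"y":0,"z":0.012,"wx":0,"wy":0,"wz":0,"grip":1},
  {"x":0,"y":0,"z":0.007,"wx":0,"wy":0,"wz":0,"grip":1},
  {"x":0,"y":0,"z":0,"wx":0,"wy":0,"wz":0,"grip":1},
  {"x":0,"y":0,"z":0,"wx":0,"wy":0,"wz":0,"grip":1},
])

```text
clock: 7.5
eef_pos: [491.9, -361.4, 14.9]
eef_rot: [3.141, 0.0, 1.405]
wrist_force: [-0.7, 0.2, 0.3]
finger_gap: 94.1
```

```bash
python3 - <<'E'
from h import *
s=manip.read_state(); print(s["clock"],s["eef_pos"],s["finger_gap"],s["wrist_force"])
p,d=manip.camera("scene"); np.savez("pics/s7.npz",p=p,d=d)
cv2.imwrite("pics/s7.png",cv2.resize(p[100:220,180:300,::-1],None,fx=5,fy=5))
X=cloud("scene",d)
r=np.hypot(X[:,:,0]-492,X[:,:,1]+361)
for nm,c in(("L",(544,-370)),("R",(440,-352))):
    m=(np.hypot(X[:,:,0]-c[0],X[:,:,1]-c[1])<16)&(X[:,:,2]>10)&(d>0); print(nm,np.sort(X[m][:,2])[:8].round(1),X[m].mean(0))
E
```

```text
7.5 [ 491.91854382 -361.38353926   14.94035494] 94.050031599802 [-0.74863401  0.2235703   0.33271373]
L [51.1 54.1 54.2 54.3 56.8 58.3 59.1 59.6] [ 547.18800608 -365.34855419  104.69089193]
R [50.2 51.5 51.9 52.5 52.6 55.3 56.1 56.6] [ 440.18191535 -349.48957177  142.6747306 ]
```

View pics/s7.png

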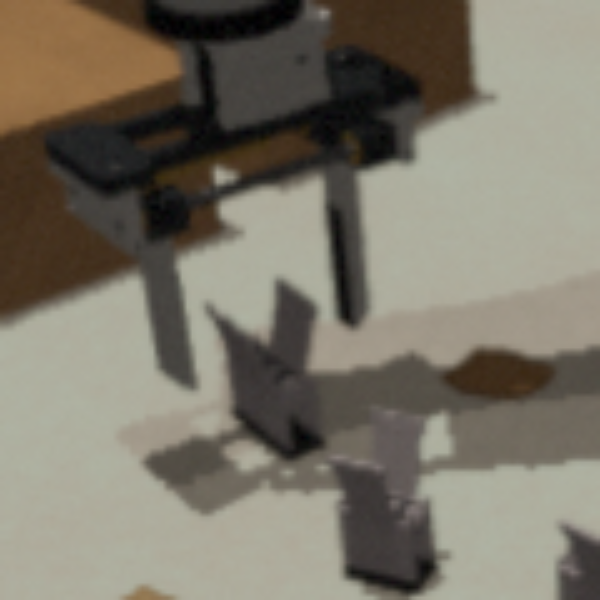

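The tips at crop (190,388) and (350,325) now sit beside the handle plates at about z=50. The fingers are level and clear of the clip, so I'll squeeze.

Request:
play_rows([
  {"x":0,"y":0,"z":0,"wx":0,"wy":0,"wz":0,"grip":0.5},
  {"x":0,"y":0,"z":0,"wx":0,"wy":0,"wz":0,"grip":0.5},
  {"x":0,"y":0,"z":0,"wx":0,"wy":0,"wz":0,"grip":0.5},
  {"x":0,"y":0,"z":0,"wx":0,"wy":0,"wz":0,"grip":0.5},
  {"x":0,"y":0,"z":0,"wx":0,"wy":0,"wz":0,"grip":0.5},
  {"x":0,"y":0,"z":0,"wx":0,"wy":0,"wz":0,"grip":0.4},
  {"x":0,"y":0,"z":0,"wx":0,"wy":0,"wz":0,"grip":0.3},
  {"x":0,"y":0,"z":0,"wx":0,"wy":0,"wz":0,"grip":0.2},
  {"x":0,"y":0,"z":0,"wx":0,"wy":0,"wz":0,"grip":0.1},
  {"x":0,"y":0,"z":0,"wx":0,"wy":0,"wz":0,"grip":0},
  {"x":0,"y":0,"z":0,"wx":0,"wy":0,"wz":0,"grip":0},
  {"x":0,"y":0,"z":0,"wx":0,"wy":0,"wz":0,"grip":0},
  {"x":0,"y":0,"z":0,"wx":0,"wy":0,"wz":0,"grip":0},
  {"x":0,"y":0,"z":0,"wx":0,"wy":0,"wz":0,"grip":0},
], squeeze=28)

```text
clock: 9.3
eef_pos: [493.5, -362.2, 16.5]
eef_rot: [3.137, 0.002, 1.405]
wrist_force: [4.7, -0.6, 10.5]
finger_gap: 21.6
```

```bash
python3 - <<'E'
from h import *
s=manip.read_state(); print(s["clock"],s["eef_pos"],s["finger_gap"],s["wrist_force"])
p,d=manip.camera("scene"); np.savez("pics/s8.npz",p=p,d=d)
cv2.imwrite("pics/s8.png",cv2.resize(p[100:220,180:300,::-1],None,fx=5,fy=5))
E
```

```text
9.3 [ 493.50968364 -362.1908797    16.47689964] 21.64087335442666 [ 4.67279559 -0.59328901 10.48798855]
```

View pics/s8.png

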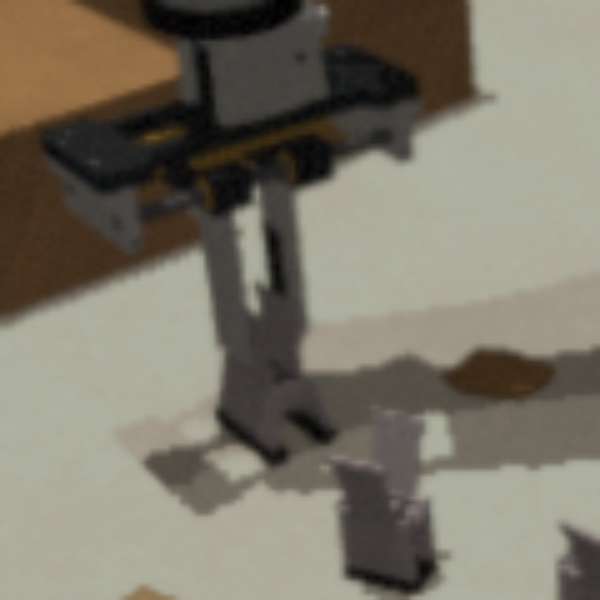

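The gap is 21.6 mm, which is the stop. The jaws gape at crop (275,430), and the 10 N upward force is the levers pressing on the table. I'll lift gently.

Request:
play_rows([
  {"x":0,"y":0,"z":-0.005,"wx":0,"wy":0,"wz":0,"grip":0},
  {"x":0,"y":0,"z":-0.01,"wx":0,"wy":0,"wz":0,"grip":0},
  {"x":0,"y":0,"z":-0.02,"wx":0,"wy":0,"wz":0,"grip":0},
  {"x":0,"y":0,"z":-0.025,"wx":0,"wy":0,"wz":0,"grip":0},
  {"x":0,"y":0,"z":-0.025,"wx":0,"wy":0,"wz":0,"grip":0},
  {"x":0,"y":0,"z":-0.025,"wx":0,"wy":0,"wz":0,"grip":0},
  {"x":0,"y":0,"z":-0.025,"wx":0,"wy":0,"wz":0,"grip":0},
  {"x":0,"y":0,"z":-0.025,"wx":0,"wy":0,"wz":0,"grip":0},
  {"x":0,"y":0,"z":-0.025,"wx":0,"wy":0,"wz":0,"grip":0},
  {"x":0,"y":0,"z":-0.01,"wx":0,"wy":0,"wz":0,"grip":0},
  {"x":0,"y":0,"z":-0.005,"wx":0,"wy":0,"wz":0,"grip":0},
  {"x":0,"y":0,"z":0,"wx":0,"wy":0,"wz":0,"grip":0},
])

```text
clock: 10.85
eef_pos: [491.5, -361.1, 213.9]
eef_rot: [-3.141, -0.0, 1.405]
wrist_force: [0.9, -0.2, -1.9]
finger_gap: 21.4
```

```bash
python3 - <<'E'
from h import *
s=manip.read_state(); print(s["clock"],s["eef_pos"],np.degrees(s["eef_rot"]),s["finger_gap"],s["wrist_force"])
plan([(530,-200,212),(530,100,212),(520,234,212)],[80.5,82,82.4],[6,9,5],p=[491.64,-361.18,214],R=np.radians(80.473))
p,d=manip.camera("scene"); np.savez("pics/s9.npz",p=p,d=d)
cv2.imwrite("pics/s9.png",cv2.resize(p[20:160,160:300,::-1],None,fx=4,fy=4))
E
```

```text
10.85 [ 491.54261748 -361.05259144  213.91450719] [-1.79959576e+02 -2.30655532e-02  8.04778155e+01] 21.385788504127554 [ 0.910214   -0.21770537 -1.8916115 ]
[{"x": 0.028, "y": 0.002, "z": 0.0, "wz": -0.0}, {"x": 0.027, "y": 0.002, "z": 0.001, "wz": -0.0}, {"x": 0.028, "y": 0.002, "z": 0.0, "wz": -0.0}, {"x": 0.027, "y": 0.001, "z": 0.0, "wz": -0.0}, {"x": 0.028, "y": 0.002, "z": 0.001, "wz": -0.0}, {"x": 0.027, "y": 0.002, "z": 0.0, "wz": -0.0}, {"x": 0.033, "y": -0.006, "z": 0.0, "wz": -0.2}, {"x": 0.033, "y": -0.005, "z": 0.0, "wz": -0.1}, {"x": 0.033, "y": -0.005, "z": 0.0, "wz": -0.2}, {"x": 0.033, "y": -0.005, "z": 0.0, "wz": -0.2}, {"x": 0.033, "y": -0.006, "z": 0.0, "wz": -0.1}, {"x": 0.033, "y": -0.005, "z": 0.0, "wz": -0.2}, {"x": 0.033, "y": -0.004, "z": 0.0, "wz": -0.2}, {"x": 0.033, "y": -0.005, "z": 0.0, "wz": -0.2}, {"x": 0.033, "y": -0.005, "z": 0.0, "wz": -0.1}, {"x": 0.026, "y": -0.006, "z": 0.0, "wz": -0.1}, {"x": 0.026, "y": -0.005, "z": 0.0, "wz": -0.1}, {"x": 0.027, "y": -0.006, "z": 0.0, "wz": -0.1}, {"x": 0.026, "y": -0.006, "z": 0.0, "wz": -0.0}, {"x": 0.026, "y": -0.005, "z": 0.0, "wz": -0.1}]
[520.18410652 233.86914479 212.        ] 82.37299999999998
```

View pics/s9.png

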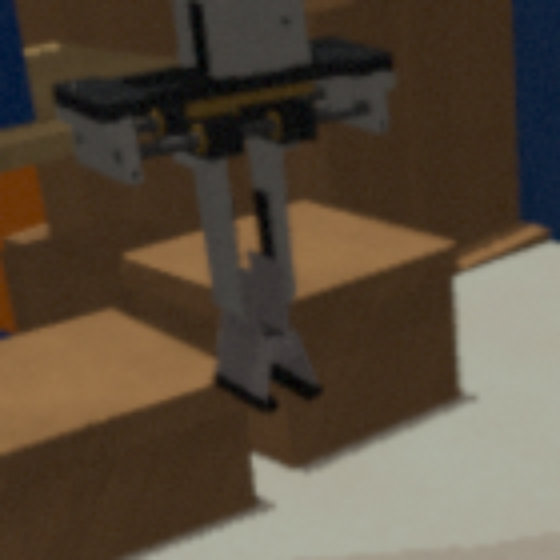

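The clip is off the table, upright and gaping at crop (265,380). Now I'll carry it towards the tab, with the mouth near 198 mm and the tab top at 134.

Request:
play_rows([
  {"x":0.028,"y":0.002,"z":0,"wx":0,"wy":0,"wz":0,"grip":0},
  {"x":0.027,"y":0.002,"z":0.001,"wx":0,"wy":0,"wz":0,"grip":0},
  {"x":0.028,"y":0.002,"z":0,"wx":0,"wy":0,"wz":0,"grip":0},
  {"x":0.027,"y":0.001,"z":0,"wx":0,"wy":0,"wz":0,"grip":0},
  {"x":0.028,"y":0.002,"z":0.001,"wx":0,"wy":0,"wz":0,"grip":0},
  {"x":0.027,"y":0.002,"z":0,"wx":0,"wy":0,"wz":0,"grip":0},
  {"x":0.033,"y":-0.006,"z":0,"wx":0,"wy":0,"wz":-0.2,"grip":0},
  {"x":0.033,"y":-0.005,"z":0,"wx":0,"wy":0,"wz":-0.1,"grip":0},
  {"x":0.033,"y":-0.005,"z":0,"wx":0,"wy":0,"wz":-0.2,"grip":0},
  {"x":0.033,"y":-0.005,"z":0,"wx":0,"wy":0,"wz":-0.2,"grip":0},
  {"x":0.033,"y":-0.006,"z":0,"wx":0,"wy":0,"wz":-0.1,"grip":0},
  {"x":0.033,"y":-0.005,"z":0,"wx":0,"wy":0,"wz":-0.2,"grip":0},
  {"x":0.033,"y":-0.004,"z":0,"wx":0,"wy":0,"wz":-0.2,"grip":0},
  {"x":0.033,"y":-0.005,"z":0,"wx":0,"wy":0,"wz":-0.2,"grip":0},
  {"x":0.033,"y":-0.005,"z":0,"wx":0,"wy":0,"wz":-0.1,"grip":0},
  {"x":0.026,"y":-0.006,"z":0,"wx":0,"wy":0,"wz":-0.1,"grip":0},
  {"x":0.026,"y":-0.005,"z":0,"wx":0,"wy":0,"wz":-0.1,"grip":0},
  {"x":0.027,"y":-0.006,"z":0,"wx":0,"wy":0,"wz":-0.1,"grip":0},
  {"x":0.026,"y":-0.006,"z":0,"wx":0,"wy":0,"wz":0,"grip":0},
  {"x":0.026,"y":-0.005,"z":0,"wx":0,"wy":0,"wz":-0.1,"grip":0},
])

```text
clock: 13.4
eef_pos: [519.8, 234.7, 211.6]
eef_rot: [-3.14, 0.001, 1.438]
wrist_force: [0.2, 0.2, -1.4]
finger_gap: 21.4
```

Request:
play_rows([
  {"x":0.012,"y":0.016,"z":0,"wx":0,"wy":0,"wz":0,"grip":0},
  {"x":0,"y":0,"z":0.01,"wx":0,"wy":0,"wz":0,"grip":0},
  {"x":0,"y":0,"z":0.01,"wx":0,"wy":0,"wz":0,"grip":0},
  {"x":0,"y":0,"z":0,"wx":0,"wy":0,"wz":0,"grip":0},
  {"x":0,"y":0,"z":0,"wx":0,"wy":0,"wz":0,"grip":0},
])

```text
clock: 14.02
eef_pos: [537.6, 243.4, 192.7]
eef_rot: [3.141, -0.0, 1.437]
wrist_force: [-0.2, 0.9, -0.9]
finger_gap: 21.4
```

```bash
python3 - <<'E'
from h import *
s=manip.read_state(); print(s["clock"],s["eef_pos"],np.degrees(s["eef_rot"]),s["finger_gap"],s["wrist_force"])
for n,b in(("scene",(120,320,360,540)),("top",(100,230,140,300))):
    p,d=manip.camera(n); np.savez(f"pics/{n}10.npz",p=p,d=d)
    cv2.imwrite(f"pics/{n}10.png",cv2.resize(p[b[0]:b[1],b[2]:b[3],::-1],None,fx=3,fy=3,interpolation=cv2.INTER_CUBIC))
E
```

```text
14.025 [537.59935933 243.37832892 192.73247796] [ 1.79981791e+02 -7.42388893e-03  8.23565484e+01] 21.363923200611055 [-0.24671259  0.89257123 -0.89400285]
```

View pics/scene10.png

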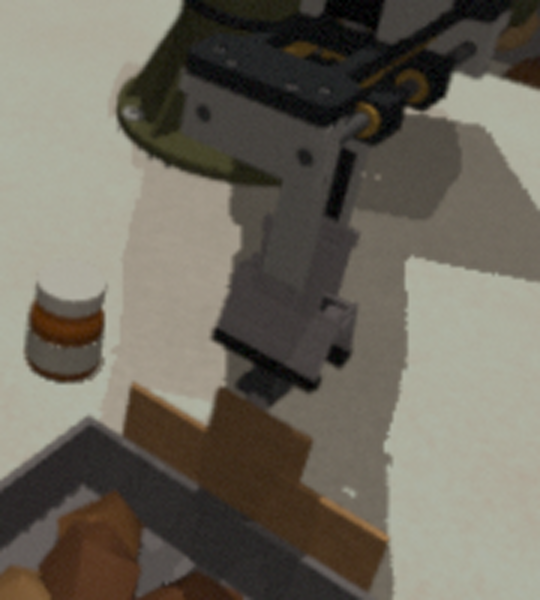

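View pics/top10.png

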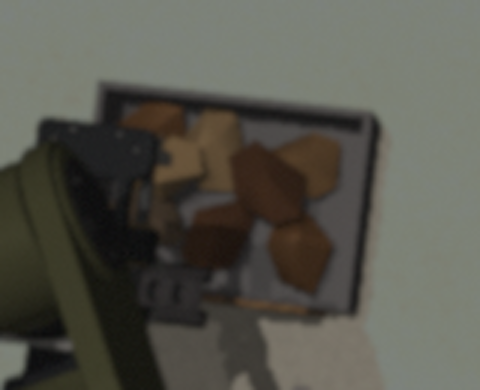

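The scene view shows the clip gaping above the tab. Its front pad edge runs from crop (215,335) to (317,385), and the tab top from (222,388) to (310,440). In the top view the clip is mostly hidden, at about (175,295). I'll measure clip against tab in the tab's own frame.

```bash
cat > loc.py <<'E'
from h import *
import sys
def loc(X,a=82.4,o=(537.7,244.0)):
    t=np.radians(a-90); ex=np.array([np.cos(t),np.sin(t)]); ey=np.array([-ex[1],ex[0]])
    q=X[...,:2]-np.array(o); return np.stack([q@ex,q@ey,X[...,2]],-1)
if __name__=="__main__":
    z=np.load(sys.argv[1]); zl,zh=float(sys.argv[2]),float(sys.argv[3])
    n="top" if "top" in sys.argv[1] else "scene"
    L=loc(cloud(n,z["d"])); ok=z["d"]>0
    m=ok&(abs(L[...,0])<45)&(abs(L[...,1])<60)&(L[...,2]>zl)&(L[...,2]<zh)
    for lo in np.arange(zl,zh,5):
        q=L[m&(L[...,2]>=lo)&(L[...,2]<lo+5)]
        if len(q)>2:
            f=q[(q[:,0]>np.percentile(q[:,0],60))]
            h,e=np.histogram(q[:,0],bins=np.arange(-40,45,5))
            print(lo,len(q),"x",q[:,0].min().round(1),q[:,0].max().round(1),"y",q[:,1].min().round(1),q[:,1].max().round(1),dict((int(a),int(b)) for a,b in zip(e,h) if b))
E
python3 loc.py pics/scene10.npz 102 265; echo; python3 loc.py pics/top10.npz 102 265
python3 - <<'E'
from h import *; from loc import loc
# ray-cast tab top corners / clip front pad corners picked from crop (x3, origin 360,120)
for nm,uv,z in (("tab L top",(222,388),134),("tab R top",(311,441),134)):
    print(nm,loc(onz("scene",[(uv[0]/3+360,uv[1]/3+120)],z)).round(1))
E
```

```text
102.0 104 x -2.5 3.9 y -55.7 59.2 {-5: 18, 0: 86}
107.0 73 x -2.2 3.1 y -29.9 29.8 {-5: 3, 0: 70}
112.0 82 x -2.3 4.0 y -28.2 30.3 {-5: 2, 0: 80}
117.0 81 x -3.2 3.9 y -29.6 29.9 {-5: 6, 0: 75}
122.0 78 x -0.7 4.1 y -28.6 30.0 {-5: 2, 0: 76}
127.0 79 x -2.4 4.1 y -28.7 30.3 {-5: 3, 0: 76}
132.0 116 x -4.6 4.1 y -28.8 29.9 {-5: 41, 0: 75}
177.0 49 x -19.7 21.6 y -29.5 29.7 {-20: 2, -15: 11, -10: 1, 5: 1, 10: 2, 15: 13, 20: 19}
182.0 168 x -22.3 22.3 y -31.5 30.0 {-25: 2, -20: 11, -15: 17, -10: 4, 5: 1, 10: 2, 15: 79, 20: 52}
187.0 156 x -17.9 20.8 y -30.6 29.5 {-20: 13, -15: 1, 10: 6, 15: 132, 20: 4}
192.0 124 x -16.5 17.5 y -30.8 30.0 {-20: 6, -15: 1, 10: 41, 15: 76}
197.0 128 x -15.4 18.1 y -30.3 29.3 {-20: 1, -15: 4, 10: 99, 15: 24}
202.0 120 x -13.6 15.9 y -30.6 29.0 {-15: 1, 10: 117, 15: 2}
207.0 131 x -5.0 13.7 y -30.5 31.6 {-10: 1, -5: 2, 0: 4, 5: 16, 10: 108}
212.0 141 x -9.6 12.8 y -31.0 31.6 {-10: 8, -5: 4, 0: 7, 5: 68, 10: 54}
217.0 213 x -10.1 11.5 y -31.2 31.7 {-15: 4, -10: 34, -5: 22, 0: 40, 5: 89, 10: 24}
222.0 80 x -10.8 11.8 y -30.6 30.0 {-15: 3, -10: 18, 0: 4, 5: 35,
[... 1380 characters left out ...]
20, 5: 8, 10: 3}
217.0 98 x -10.6 8.9 y -33.2 6.3 {-15: 3, -10: 17, -5: 31, 0: 32, 5: 15}
222.0 7 x -9.6 8.6 y -32.2 -1.8 {-10: 2, -5: 1, 0: 2, 5: 2}
227.0 5 x -19.0 7.5 y -19.8 -10.9 {-20: 1, -15: 2, -10: 1, 5: 1}
232.0 9 x -23.1 18.9 y -20.2 -10.6 {-25: 1, -20: 2, 5: 1, 10: 2, 15: 3}
237.0 12 x -21.1 20.8 y -20.5 -2.4 {-25: 1, -20: 2, -15: 3, 5: 4, 10: 1, 20: 1}
242.0 11 x -21.4 22.3 y -11.9 -10.1 {-25: 1, -20: 3, -15: 1, 10: 2, 15: 2, 20: 2}
247.0 3 x -15.5 14.1 y -21.5 -11.9 {-20: 1, -15: 1, 10: 1}
252.0 9 x -11.9 13.6 y -22.7 -7.9 {-15: 1, -10: 1, 5: 4, 10: 3}
257.0 28 x -12.2 13.3 y -22.2 -7.9 {-15: 7, -10: 8, 5: 9, 10: 4}
tab L top [[ -1.6 -26.7 134. ]]
tab R top [[ -1.   30.6 134. ]]
```

```bash
cat > fit.py <<'E'
from loc import *
def fit(f,boff):  # boff: mouth z guess
    z=np.load(f); L=loc(cloud("scene",z["d"])); ok=z["d"]>0
    def plane(lo,hi,xl,xh,yl=29,s=""):
        q=L[ok&(L[...,2]>lo)&(L[...,2]<hi)&(L[...,0]>xl)&(L[...,0]<xh)&(abs(L[...,1])<yl)]
        A=np.c_[np.ones(len(q)),q[:,1],q[:,2]-q[:,2].mean()]
        for _ in range(5):
            c=np.linalg.lstsq(A,q[:,0],rcond=None)[0]; r=q[:,0]-A@c; k=abs(r)<2; A,q=A[k],q[k]
        print(s,len(q),"x0 %.2f yaw %.2f deg slope/z %.2f zmean %.1f y %.1f..%.1f"%(c[0],np.degrees(-c[1]),c[2],q[:,2].mean(),*np.percentile(q[:,1],[1,99])))
    plane(105,boff-12 if boff<150 else 131,-1,6,28,"tab front")
    plane(boff+12,boff+30,5,25,29,"front jaw")
    plane(boff+44,boff+52,5,14,19,"front plate")
    plane(boff+44,boff+75,-14,-5,19,"rear plate inner")
    q=L[ok&(L[...,0]>14)&(L[...,0]<25)&(abs(L[...,1])<25)&(L[...,2]>boff-8)&(L[...,2]<boff+20)]
    zz=np.sort(q[:,2]); print("front pad lowest",zz[:12].round(1), "pct5", np.percentile(zz,3).round(1))
    q=L[ok&(L[...,0]<-8)&(L[...,0]>-25)&(abs(L[...,1])<35)&(L[...,2]>boff-8)&(L[...,2]<boff+20)]
    zz=np.sort(q[:,2]); print("rear lowest",zz[:8].round(1))
if __name__=="__main__": fit(sys.argv[1],float(sys.argv[2]))
E
python3 fit.py pics/scene10.npz 179
python3 - <<'E'
from h import *; from loc import loc
z=np.load("pics/scene10.npz"); p=z["p"]; L=loc(cloud("scene",z["d"]))
# column profile of tab top & pad bottom, through the middle
for u in (415,425,435,445,452): 
    print(u,[(v,*L[v,u].round(0).astype(int)) for v in range(222,276,2) if L[v,u,2]>90][:20])
E
```

```text
tab front 359 x0 1.72 yaw 0.92 deg slope/z 0.01 zmean 118.0 y -27.0..27.0
front jaw 400 x0 13.97 yaw 0.07 deg slope/z -0.28 zmean 199.8 y -28.0..28.1
front plate 58 x0 10.29 yaw 0.47 deg slope/z 0.22 zmean 226.2 y -18.3..17.2
rear plate inner 104 x0 -9.04 yaw 0.69 deg slope/z -0.01 zmean 241.4 y 0.1..18.0
front pad lowest [179.5 179.8 180.  180.3 180.3 180.4 180.5 180.7 180.8 181.  181.  181. ] pct5 181.0
rear lowest [176.3 177.3 178.2 178.6 178.8 179.1 179.9 180.2]
415 [(254, np.int64(-1), np.int64(-60), np.int64(101)), (256, np.int64(1), np.int64(-57), np.int64(100)), (258, np.int64(2), np.int64(-56), np.int64(97)), (260, np.int64(1), np.int64(-56), np.int64(90))]
425 [(260, np.int64(-1), np.int64(-38), np.int64(102)), (262, np.int64(2), np.int64(-36), np.int64(101)), (264, np.int64(3), np.int64(-35), np.int64(97)), (266, np.int64(3), np.int64(-34), np.int64(93))]
435 [(222, np.int64(15), np.int64(-28), np.int64(200)), (224, np.int64(15), np.int64(-27), np.int64(197)), (226, np.int64(15), np.int64(-26), np.int64(193)), (228, np.int64(17), np.int64(-24), np.int64(192)), (230, np.int
[... 2019 characters left out ...]
p.int64(199)), (234, np.int64(13), np.int64(3), np.int64(194)), (236, np.int64(15), np.int64(5), np.int64(192)), (238, np.int64(17), np.int64(6), np.int64(190)), (240, np.int64(17), np.int64(7), np.int64(187)), (242, np.int64(19), np.int64(9), np.int64(185)), (244, np.int64(21), np.int64(11), np.int64(183)), (260, np.int64(1), np.int64(9), np.int64(136)), (262, np.int64(1), np.int64(11), np.int64(133)), (264, np.int64(2), np.int64(12), np.int64(129)), (266, np.int64(0), np.int64(12), np.int64(124)), (268, np.int64(0), np.int64(13), np.int64(120)), (270, np.int64(0), np.int64(14), np.int64(116)), (272, np.int64(1), np.int64(15), np.int64(112)), (274, np.int64(1), np.int64(16), np.int64(109))]
```

```bash
python3 - <<'E'
from loc import *
for n in("scene","top"):
    z=np.load(f"pics/{n}0.npz"); L=loc(cloud(n,z["d"])); ok=z["d"]>0
    for nm,lo,hi,xl,xh,yl in(("board",88,131,-6,6,84),("boardlow",88,98,-6,6,84),("tab",105,131,-6,6,28),("tabtop",131,140,-8,6,30)):
        q=L[ok&(L[...,2]>lo)&(L[...,2]<hi)&(L[...,0]>xl)&(L[...,0]<xh)&(abs(L[...,1])<yl)]
        if len(q)<5: continue
        l=cv2.fitLine(q[:,:2].astype(np.float32),cv2.DIST_HUBER,0,.01,.01).ravel()
        s=np.sign(l[1]); th=np.degrees(np.arctan2(-l[0]*s,l[1]*s)); print(n,nm,len(q),"yaw %.2f x at y=0 %.2f"%(th, l[2]-l[0]/l[1]*l[3]),"y",q[:,1].min().round(1),q[:,1].max().round(1))
    # tray outer rect from walls and top rim
    m=ok&(L[...,2]>52)&(L[...,2]<66)&(abs(L[...,1])<125)&(L[...,0]>-10)&(L[...,0]<180)
    q=L[m]; r=cv2.minAreaRect(q[:,:2].astype(np.float32)); print(n,"tray rim",r)
E
```

```text
scene board 1137 yaw 0.28 x at y=0 1.60 y -83.9 83.7
scene boardlow 405 yaw 0.17 x at y=0 1.72 y -83.9 83.2
scene tab 379 yaw 1.03 x at y=0 1.78 y -27.9 27.9
scene tabtop 125 yaw 0.11 x at y=0 1.01 y -29.2 29.6
scene tray rim ((81.93022155761719, 0.79754638671875), (165.4225616455078, 220.94606018066406), 0.16460402309894562)
top board 115 yaw 0.10 x at y=0 -0.42 y -83.9 82.9
top boardlow 10 yaw 0.19 x at y=0 -0.25 y -83.9 66.3
top tab 5 yaw -0.04 x at y=0 -2.25 y -25.8 17.0
top tabtop 62 yaw 0.08 x at y=0 -0.13 y -29.3 29.4
top tray rim ((80.05546569824219, 1.019744873046875), (167.7359619140625, 220.7393341064453), 0.020254705101251602)
```

Clip and tab agree to within about 0.5 mm in x and 0.2° in yaw. In y the clip sits roughly 0.8 mm low. The mouth is at about reported z minus 16.3, so it is near 176 now. I'll nudge it, descend to just above the tab and look again.

Request:
play_rows([
  {"x":0.0008,"y":0.0002,"z":0.005,"wx":0,"wy":0,"wz":-0.2,"grip":0},
  {"x":0,"y":0,"z":0.01,"wx":0,"wy":0,"wz":0,"grip":0},
  {"x":0,"y":0,"z":0.01,"wx":0,"wy":0,"wz":0,"grip":0},
  {"x":0,"y":0,"z":0.006,"wx":0,"wy":0,"wz":0,"grip":0},
  {"x":0,"y":0,"z":0.003,"wx":0,"wy":0,"wz":0,"grip":0},
  {"x":0,"y":0,"z":0,"wx":0,"wy":0,"wz":0,"grip":0},
  {"x":0,"y":0,"z":0,"wx":0,"wy":0,"wz":0,"grip":0},
])

```text
clock: 15.0
eef_pos: [538.1, 244.5, 158.8]
eef_rot: [3.141, -0.0, 1.441]
wrist_force: [0.5, -0.8, 0.2]
finger_gap: 21.4
```

```bash
python3 - <<'E'
from h import *
s=manip.read_state(); print(s["clock"],s["eef_pos"],np.degrees(s["eef_rot"]),s["finger_gap"],s["wrist_force"])
for n,b in(("scene",(140,300,380,540)),("top",(130,230,170,300))):
    p,d=manip.camera(n); np.savez(f"pics/{n}11.npz",p=p,d=d)
    cv2.imwrite(f"pics/{n}11.png",cv2.resize(p[b[0]:b[1],b[2]:b[3],::-1],None,fx=3.7,fy=3.7,interpolation=cv2.INTER_CUBIC))
E
python3 fit.py pics/scene11.npz 142; python3 loc.py pics/scene11.npz 102 200; python3 loc.py pics/top11.npz 102 200
```

```text
15.0 [538.08772551 244.48769444 158.77849695] [ 1.79972430e+02 -1.28960241e-02  8.25779856e+01] 21.357312737938802 [ 0.52760375 -0.83214674  0.15285236]
tab front 337 x0 1.74 yaw 0.54 deg slope/z 0.02 zmean 117.1 y -27.6..27.6
front jaw 374 x0 15.32 yaw 0.30 deg slope/z -0.27 zmean 163.2 y -28.1..28.5
front plate 75 x0 10.09 yaw 0.63 deg slope/z 0.12 zmean 189.4 y -17.6..18.6
rear plate inner 81 x0 -7.97 yaw 2.63 deg slope/z -0.01 zmean 203.0 y 4.2..18.8
front pad lowest [145.1 145.6 145.7 145.8 145.9 146.1 146.5 146.6 146.8 147.1 147.2 147.2] pct5 147.1
rear lowest [145.1 145.8 145.9 146.  146.2 147.1 147.4 147.7]
102.0 102 x -2.4 3.6 y -59.1 55.8 {-5: 13, 0: 89}
107.0 69 x -0.3 3.7 y -29.4 30.5 {-5: 2, 0: 67}
112.0 81 x -0.9 3.5 y -28.0 30.4 {-5: 3, 0: 78}
117.0 75 x -2.1 3.8 y -29.9 30.3 {-5: 2, 0: 73}
122.0 82 x -1.2 4.2 y -27.8 29.8 {-5: 5, 0: 77}
127.0 35 x -3.1 4.0 y -28.4 30.3 {-5: 3, 0: 32}
132.0 13 x -2.9 3.3 y 24.8 30.0 {-5: 3, 0: 10}
142.0 16 x -12.5 21.2 y -26.0 30.4 {-15: 5, 15: 2, 20: 9}
147.0 132 x -21.0 22.3 y -29.3 30.6 {-25: 1, -20: 2, -15: 13, -10: 1, 5: 1, 10: 3,
[... 1005 characters left out ...]
5, -10: 1, 5: 1, 10: 2, 15: 4, 20: 8}
152.0 28 x -20.7 19.8 y -30.4 1.1 {-25: 2, -20: 9, 5: 1, 15: 16}
157.0 18 x -18.0 17.5 y -31.0 -0.4 {-20: 12, 15: 6}
162.0 19 x -17.1 15.7 y -30.9 -4.3 {-20: 8, -15: 1, 10: 6, 15: 4}
167.0 16 x -15.3 14.3 y -31.5 -6.6 {-20: 1, -15: 9, 10: 6}
172.0 23 x -13.4 13.1 y -33.1 -2.1 {-15: 10, -10: 1, -5: 1, 0: 2, 5: 1, 10: 8}
177.0 42 x -11.7 11.9 y -34.1 5.3 {-15: 7, -10: 9, -5: 10, 0: 5, 5: 9, 10: 2}
182.0 98 x -9.9 10.1 y -32.9 5.9 {-10: 13, -5: 32, 0: 38, 5: 14, 10: 1}
187.0 18 x -10.4 8.8 y -31.8 3.9 {-15: 2, -10: 4, -5: 5, 0: 2, 5: 5}
192.0 5 x -15.8 13.6 y -19.4 -10.0 {-20: 1, -15: 2, 10: 2}
197.0 6 x -20.1 17.2 y -19.3 -9.1 {-25: 1, -15: 2, 5: 2, 15: 1}
```

View pics/scene11.png

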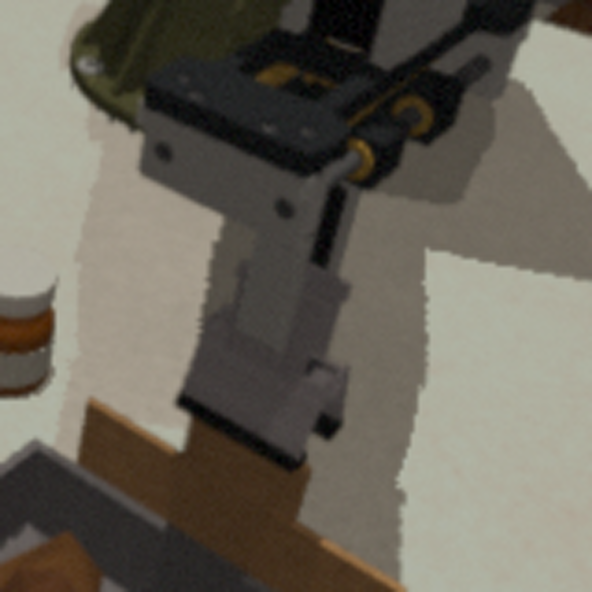

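View pics/top11.png

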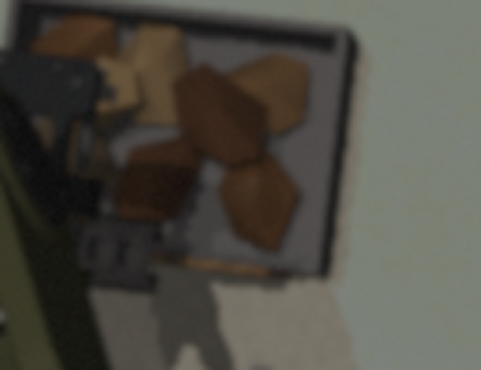

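The clip's front pad edge runs from crop (180,400) to (300,465), straight above the tab. In both views its centre lies within about 0.3 mm of the tab's in x, about 0.5 mm in y and 0.1° in yaw. I'll go down 23 mm more, which puts the tab edge about 15 mm inside.

Request:
play_rows([
  {"x":0,"y":0,"z":0.004,"wx":0,"wy":0,"wz":0,"grip":0},
  {"x":0,"y":0,"z":0.005,"wx":0,"wy":0,"wz":0,"grip":0},
  {"x":0,"y":0,"z":0.005,"wx":0,"wy":0,"wz":0,"grip":0},
  {"x":0,"y":0,"z":0.005,"wx":0,"wy":0,"wz":0,"grip":0},
  {"x":0,"y":0,"z":0.003,"wx":0,"wy":0,"wz":0,"grip":0},
  {"x":0,"y":0,"z":0.001,"wx":0,"wy":0,"wz":0,"grip":0},
  {"x":0,"y":0,"z":0,"wx":0,"wy":0,"wz":0,"grip":0},
  {"x":0,"y":0,"z":0,"wx":0,"wy":0,"wz":0,"grip":0},
  {"x":0,"y":0,"z":0,"wx":0,"wy":0,"wz":0,"grip":0},
])

```text
clock: 16.23
eef_pos: [538.0, 244.4, 135.6]
eef_rot: [3.141, -0.0, 1.441]
wrist_force: [-0.3, -0.8, -1.7]
finger_gap: 21.8
```

```bash
python3 - <<'E'
from h import *
s=manip.read_state(); print(s["clock"],s["eef_pos"],np.degrees(s["eef_rot"]),s["finger_gap"],s["wrist_force"],s["moment"])
for n,b in(("scene",(150,310,380,540)),("top",(130,230,170,300))):
    p,d=manip.camera(n); np.savez(f"pics/{n}12.npz",p=p,d=d)
    cv2.imwrite(f"pics/{n}12.png",cv2.resize(p[b[0]:b[1],b[2]:b[3],::-1],None,fx=3.7,fy=3.7,interpolation=cv2.INTER_CUBIC))
E
python3 fit.py pics/scene12.npz 119; python3 loc.py pics/scene12.npz 102 175; python3 loc.py pics/top12.npz 102 175
```

```text
16.225 [537.98907    244.44408422 135.56905701] [ 1.79990819e+02 -4.18401028e-03  8.25760034e+01] 21.78436126698334 [-0.28889202 -0.75786425 -1.663305  ] [-0.07938916  0.132117    0.03290646]
tab front 10 x0 1.53 yaw -0.89 deg slope/z -0.39 zmean 105.7 y -8.3..26.8
front jaw 337 x0 15.04 yaw 0.66 deg slope/z -0.28 zmean 140.1 y -27.7..28.4
front plate 68 x0 10.06 yaw 0.81 deg slope/z 0.05 zmean 166.5 y -17.7..18.1
rear plate inner 79 x0 -9.09 yaw -1.52 deg slope/z -0.01 zmean 180.5 y 2.9..18.7
front pad lowest [122.5 123.  123.  123.3 123.4 123.4 123.4 123.6 123.8 123.9 124.  124.1] pct5 123.8
rear lowest [121.3 121.4 122.5 124.3 124.4 124.7 126.1 126.1]
102.0 64 x -2.3 4.3 y -58.0 56.0 {-5: 8, 0: 56}
107.0 9 x -1.6 2.0 y 26.0 30.2 {-5: 1, 0: 8}
112.0 6 x -1.2 3.3 y 28.1 30.2 {-5: 1, 0: 5}
117.0 7 x -18.7 1.6 y 27.4 30.0 {-20: 2, -5: 2, 0: 3}
122.0 90 x -19.1 23.0 y -30.0 30.6 {-20: 1, -15: 6, -5: 1, 0: 9, 10: 1, 15: 29, 20: 43}
127.0 163 x -19.5 22.1 y -29.4 30.5 {-20: 14, -15: 14, -5: 2, 0: 4, 5: 3, 10: 3, 15: 97, 20: 26}
132.0 118 x -18.0 20.3 y -29.6 30.0 {-20: 6, -5: 4, 0: 7, 10
[... 650 characters left out ...]
y -28.7 -18.9 {-20: 1, -15: 1, -5: 1, 5: 1, 20: 1}
122.0 23 x -22.5 21.3 y -29.7 2.6 {-25: 7, -20: 1, -15: 1, -5: 1, 0: 1, 5: 1, 10: 3, 15: 1, 20: 7}
127.0 37 x -21.5 19.9 y -28.7 0.8 {-25: 7, -20: 11, -15: 2, -5: 1, 0: 1, 10: 2, 15: 13}
132.0 22 x -20.4 19.4 y -29.1 -0.8 {-25: 1, -20: 8, -5: 2, 0: 1, 15: 10}
137.0 16 x -18.3 16.4 y -28.8 -3.7 {-20: 8, 10: 2, 15: 6}
142.0 14 x -16.1 14.8 y -29.6 -5.4 {-20: 4, -15: 3, 10: 7}
147.0 16 x -14.7 13.8 y -30.9 -6.5 {-15: 10, 10: 6}
152.0 33 x -12.9 11.8 y -30.8 5.9 {-15: 10, -10: 7, -5: 4, 0: 2, 5: 5, 10: 5}
157.0 82 x -11.1 10.8 y -30.9 4.2 {-15: 4, -10: 17, -5: 22, 0: 28, 5: 9, 10: 2}
162.0 40 x -9.5 9.3 y -31.0 3.6 {-10: 3, -5: 14, 0: 10, 5: 13}
```

View pics/scene12.png

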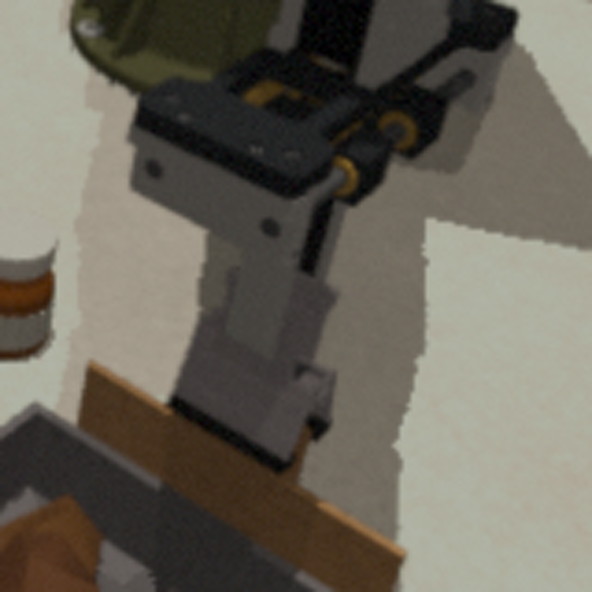

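View pics/top12.png

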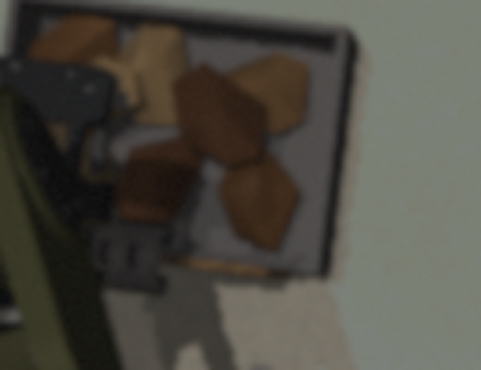

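The tab edge shows between the jaws at crop (305,445), with gaps on both sides, and the force is only the clip's weight plus noise. One last check that the other things stayed put, then I'll hand in.

```bash
python3 - <<'E'
from h import *
a=np.load("pics/top0.npz");b=np.load("pics/top12.npz")
def items(z):
    X=cloud("top",z["d"]);out=[]
    for nm,c in(("small",(541,-219)),("large",(513,-82)),("jar",(431,57)),("fl",(660,-246)),("brush",(646,-64)),("f1",(381,-303))):
        P=X[(np.hypot(X[...,0]-c[0],X[...,1]-c[1])<50)&(X[...,2]>10)&(X[...,2]<100)]; out.append((nm,len(P),P[:,:2].mean(0).round(1) if len(P) else None))
    return out
for i,j in zip(items(a),items(b)): print(i,j[1:])
s=manip.read_state(); print(s["clock"],s["finger_gap"],s["wrist_force"]); manip.sign_off()
E
```

```text
('small', 291, array([ 540.9, -219. ])) (292, array([ 540.8, -218.9]))
('large', 562, array([512.8, -82. ])) (560, array([512.9, -82.2]))
('jar', 457, array([430.5,  56.6])) (457, array([430.7,  56.5]))
('fl', 521, array([ 658., -246.])) (523, array([ 658. , -245.9]))
('brush', 622, array([645. , -63.4])) (624, array([645.2, -63.4]))
('f1', 278, array([ 380.4, -303.6])) (277, array([ 379.8, -303.6]))
16.325 21.275898246447 [ 0.40000352  0.34971469 -1.04798199]
the job is handed in; nothing more can be done
```

I took the 60 mm clip, squeezed it fully open with 28 N, and carried it to the tab. I handed in at 16.3 s with the arm still holding it open there, mouth down and straddling the tab.

**Last checks**
- **Opening:** the finger gap was about 21.5 mm, which is the stop.
- **Depth:** the mouth was at about z = 119 mm, so the tab edge is about 15 mm inside and the jaws stay well above the board's 101 mm shoulder. I got this height from the arm reading when the open clip stood on the table, and the camera agreed to within about 2 mm.
- **Centring:** the clip and tab centres agreed to about 0.5 mm in x and y. Tool yaw was 82.58° against about 82.5–82.6° for the board.
- **No contact seen:** the tab showed clear gaps to the jaws on both sides. The wrist force was about 1 N, roughly the clip's own weight.
- **Other things:** the small and large clips, jar, brush and two of the flints had not moved by more than 0.6 mm. I did not check the calliper or the third flake.

**What disagreed**
- **Height reading:** the arm's reported TCP height was about 35 mm lower than the fingertips seen by the camera, always by the same amount. I relied on the camera. On the first descent the tips stopped above the clip's handles, so I rose and came down again.
- **Tab yaw:** plane fits on the small tab face alone scattered by about 1°, so I used the full board and the tray rim instead.
- **Refused moves:** my first two move calls were refused because rows left out some fields. Nothing moved.

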